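Count sample jars from a heated rack into trays

ROBOT

A 7-joint arm with a two-finger parallel gripper is mounted at the origin on the work surface. World frame = base frame: x ahead of the robot, y to its left, z up, the work surface at z = 0. Lengths are in mm, angles in rad, forces in N, time in s.
With the tool pointing down it reaches from about 400 to 850 mm from the base axis. Payload 4.5 kg.
Tool frame: the origin (TCP) lies midway between the tips of the shut fingers; the grasp point (between the pads) lies 19 mm behind it (bot.grip_point_offset is the distance from the TCP to the grasp point, in mm); z points along the fingers, y is the direction in which the jaws open and shut (so a half turn about z gives the same grasp; the last joint's range is limited). The gripper opens to 88 mm and grips with 3 to 60 N. Pads are 18 mm wide; open, the fingers measure 123 mm over their backs; the gripper's body (75 mm by 187 mm) begins 45 mm behind the grasp point.
Start: joints at [-1.212, 0.689, -0.195, 1.565, 0.157, 0.902, -0.215], TCP at [199.43, 592.352, 238.743] pointing down, gripper open.
Joint ranges: [-3.01, 3.01], [-0.46, 2.08], [-1.47, 1.51], [0.13, 2.56], [-1, 4.14], [0.04, 2.09], [-2.66, 2.66]. Speed limits (rad/s): [2.57, 2.57, 3.14, 3.14, 3.14, 3.14, 3.14].

INTERFACE

Orientations are given as a unit quaternion [w, x, y, z].
In Python, from rig import status, capture, order, bot gives the robot as it stands.
- The arm moves only by the tool drive_tool, never from a script. Its argument "rows" is a list of rows, each a list of 7 numbers: the shift along the tool's x, y, z in mm, then the turn, a rotation vector about the tool's x, y, z in rad, then the gripper's target within -1 to 1 (shut at 1, half-way at 0, fully open at -1). A call has 1 to 8 rows; each row is the pose to reach, as a shift and turn from the pose measured when the call began, along the tool's axes at that moment; what a row does not reach only later rows make up. A row lasts 1/8 s, in which the tool goes at most 62.5 mm and 10.7 degrees, less where a joint would pass 70% of its speed; a pose out of reach is approached as far as the arm can. A call with a gripper value outside its range is refused whole. The fingers move at their own pace and stop on an object; "newtons" is the grip in N (left out, the last holds). Time passes only in rows, so rows that repeat a pose let the fingers close. It gives the time, the measured TCP pose, the force and the opening at its end, in the units of the state.
- status.sense(): the state, without advancing time (a new reading comes with each control period).
- capture(name): name is "scene" or "top"; returns a dict with "pixels" (480x640x3 uint8, red, green, blue), "range_z" (480x640 float32, mm along the optical axis (not along the pixel's ray), 0 where there is no reading), "K" (3x3 intrinsics, pixels), "extrinsics" (4x4, takes a point from camera to world coordinates). Camera axes: x right, y up, looking along -z (the intrinsics and any distortion apply to the point x, -y, -z); pixel columns grow to the right and rows downward; lengths in mm; the calibration is good to about 2 mm. A picture is of the moment at which its call begins.
- order.sign_off(): hands the job in, once; it reports no verdict.
The state is a dict: "time": time; "qpos": joint angles; "joint_vel": joint speeds; "tau": joint torques, N m; "ee_pos": TCP position; "ee_rot": TCP orientation; "force": force on the tool from outside, world axes, zero at the start; "ft_torque": the same for the moment, N m; "opening": finger opening in mm.
Only numpy, scipy, OpenCV 4.12 (cv2) and the standard library are available. Lean on these libraries where they do the work, as an engineer would, in place of code of your own. Each camera call takes 0.05 s, during which the arm holds its last target.

TASK

Switch the rack's heater off by sliding its control all the way to the zero end, then count exactly three sample jars from the red rack into every steel tray that is out, side by side on the tray floor and not stacked, leaving the other jars in their pockets. When the count is right, slide the heat control back to the heavy white mark so the remaining jars keep warm, and do not disturb the other things on the bench.

Things in the scene. Friction and masses are not known exactly. Their poses are not given: they have to be found in the camera images.
- table: the bench, its top at z = 0
- rack: fixed red plastic heated rack, 104 (its x) x 196 (its y) x 16 mm high, origin under its centre. Ten square pockets, 30 x 30 mm, floors 6 mm and rims 16 mm above the bench, in two rows of five: centres at x = -26 and +26 mm, y = -72, -36, 0, 36, 72 mm in its frame
- jar1: closed amber glass sample jar with a blue cap, a plain cylinder 24 mm in diameter and 28 mm high, 30 g. Origin at its CENTRE (14 mm above its underside), z along its axis. Starts upright in a rack pocket (all ten are alike and always present)
- jar2: closed amber glass sample jar with a blue cap, a plain cylinder 24 mm in diameter and 28 mm high, 30 g. Origin at its CENTRE (14 mm above its underside), z along its axis. Starts upright in a rack pocket (all ten are alike and always present)
- jar3: closed amber glass sample jar with a blue cap, a plain cylinder 24 mm in diameter and 28 mm high, 30 g. Origin at its CENTRE (14 mm above its underside), z along its axis. Starts upright in a rack pocket (all ten are alike and always present)
- jar4: closed amber glass sample jar with a blue cap, a plain cylinder 24 mm in diameter and 28 mm high, 30 g. Origin at its CENTRE (14 mm above its underside), z along its axis. Starts upright in a rack pocket (all ten are alike and always present)
- jar5: closed amber glass sample jar with a blue cap, a plain cylinder 24 mm in diameter and 28 mm high, 30 g. Origin at its CENTRE (14 mm above its underside), z along its axis. Starts upright in a rack pocket (all ten are alike and always present)
- jar6: closed amber glass sample jar with a blue cap, a plain cylinder 24 mm in diameter and 28 mm high, 30 g. Origin at its CENTRE (14 mm above its underside), z along its axis. Starts upright in a rack pocket (all ten are alike and always present)
- jar7: closed amber glass sample jar with a blue cap, a plain cylinder 24 mm in diameter and 28 mm high, 30 g. Origin at its CENTRE (14 mm above its underside), z along its axis. Starts upright in a rack pocket (all ten are alike and always present)
- jar8: closed amber glass sample jar with a blue cap, a plain cylinder 24 mm in diameter and 28 mm high, 30 g. Origin at its CENTRE (14 mm above its underside), z along its axis. Starts upright in a rack pocket (all ten are alike and always present)
- jar9: closed amber glass sample jar with a blue cap, a plain cylinder 24 mm in diameter and 28 mm high, 30 g. Origin at its CENTRE (14 mm above its underside), z along its axis. Starts upright in a rack pocket (all ten are alike and always present)
- jar10: closed amber glass sample jar with a blue cap, a plain cylinder 24 mm in diameter and 28 mm high, 30 g. Origin at its CENTRE (14 mm above its underside), z along its axis. Starts upright in a rack pocket (all ten are alike and always present)
- tray1: loose shallow square steel tray, 106 x 106 mm outside, walls 5 mm thick and 13 mm high, floor 5 mm thick, 0.3 kg; origin under its centre. Two or three such trays are out on the bench; an absent one reads None
- tray2: loose shallow square steel tray, 106 x 106 mm outside, walls 5 mm thick and 13 mm high, floor 5 mm thick, 0.3 kg; origin under its centre. Two or three such trays are out on the bench; an absent one reads None
- tray3: loose shallow square steel tray, 106 x 106 mm outside, walls 5 mm thick and 13 mm high, floor 5 mm thick, 0.3 kg; origin under its centre. Two or three such trays are out on the bench; an absent one reads None
- heat (a joint): heat control slider: 0 m = off (the end without the heavy tick), grows towards +y of the console, 0.12 m at the far end; stays where left, friction about 1.5 N. The heavy white tick line is at 0.080
- console: fixed grey control box of the rack's heater, 110 (x) x 200 (y) x 30 mm high, origin under its centre; the slider track (14 mm high, 40 mm wide, aluminium) runs along its y on top, with tick lines beside it every 20 mm: thin black ones, and one heavy white one, 4 mm wide, three times as long
- heat_top (a point): centre of the top face of the black slider grip, a block 28 mm (console x) x 20 mm (console y) and 40 mm high; about 85 mm above the bench
- heat_zero (a point): fixed point on the track's surface, beneath the grip's centre when the slider is at 0
- heat_mark (a point): fixed point on the track's surface in line with the heavy white tick line; the grip's centre is over it when the slider is at 0.080
- bluecap1: blue screw cap, 44 mm wide, 20 mm high, lying on the bench; bystander
- bluecap2: a second such blue screw cap; bystander
- spatula: steel lab spatula, 170 mm long, lying on the bench; bystander
- flask: amber glass reagent jar, 70 mm wide, 110 mm high, blue lid; bystander

How it is judged (in metres and radians):
On the way, in this order (a step that is already met when the one before it is completed fails the run):
1. heat control slid to the zero end (within 6 mm) (value of joint heat below 0.006 m), for 0.2 s.
2. with the heat still at zero (within 10 mm), every tray weighs on the bench as it does with exactly three jars in it, and every jar is down on a tray floor or a pocket floor (value of joint heat below 0.01 m and height (world z) of jar1 between 0.0155 and 0.0265 m and height (world z) of jar2 between 0.0155 and 0.0265 m and height (world z) of jar3 between 0.0155 and 0.0265 m and height (world z) of jar4 between 0.0155 and 0.0265 m and height (world z) of jar5 between 0.0155 and 0.0265 m and height (world z) of jar6 between 0.0155 and 0.0265 m and height (world z) of jar7 between 0.0155 and 0.0265 m and height (world z) of jar8 between 0.0155 and 0.0265 m and height (world z) of jar9 between 0.0155 and 0.0265 m and height (world z) of jar10 between 0.0155 and 0.0265 m and linear speed of each of jar1, jar2, jar3, jar4, jar5, jar6, jar7, jar8, jar9, jar10 below 0.03 m/s and contact force between tray1 and table between 3.68 and 3.97 N and contact force between tray2 and table between 3.68 and 3.97 N and contact force between tray3 and table between 3.68 and 3.97 N), for 0.3 s.
3. heat control slid to the heavy mark (within 7 mm) (value of joint heat between 0.073 and 0.087 m), for 0.2 s.
At the end, for the whole second after the job is handed in: Each tray out holds exactly three jars (told by its weight on the bench: 2.94 N empty plus 0.29 N a jar, so 3.68 to 3.97 N), every jar is down on a tray or pocket floor (centre 15.5 to 26.5 mm up), at rest, and the heat slider is within 7 mm of the heavy mark (all of step 3 and height (world z) of jar1 between 0.0155 and 0.0265 m and height (world z) of jar2 between 0.0155 and 0.0265 m and height (world z) of jar3 between 0.0155 and 0.0265 m and height (world z) of jar4 between 0.0155 and 0.0265 m and height (world z) of jar5 between 0.0155 and 0.0265 m and height (world z) of jar6 between 0.0155 and 0.0265 m and height (world z) of jar7 between 0.0155 and 0.0265 m and height (world z) of jar8 between 0.0155 and 0.0265 m and height (world z) of jar9 between 0.0155 and 0.0265 m and height (world z) of jar10 between 0.0155 and 0.0265 m and linear speed of each of jar1, jar2, jar3, jar4, jar5, jar6, jar7, jar8, jar9, jar10 below 0.03 m/s and contact force between tray1 and table between 3.68 and 3.97 N and contact force between tray2 and table between 3.68 and 3.97 N and contact force between tray3 and table between 3.68 and 3.97 N); the robot touches nothing.
It fails at once if a bystander (cap, spatula, reagent jar) is shoved more than 40 mm (distance of any of bluecap1, bluecap2, spatula, flask from where it was at the start of the episode above 0.04 m).
Of tray1, tray2, tray3 only 2 to 3 are there at a start; the rules pass over those that are not, and their reading is None.
At some moment in a run one of tray1, tray2, tray3 may be knocked a few centimetres aside while the robot is not near it.
Once in a run the grip may slacken for a moment while it holds something.
It also fails if it takes over 210 s, if anything falls off the work surface, if the arm or the gripper's body presses on something with over 40 N, if the wrist force passes 120 N, or if a joint passes its speed limit or range.

## Working session

There is one attempt and no reset: what is moved stays moved. The work goes in short steps, Python scripts to look and compute and a tool call to move; the robot and the scene stay as the last step left them, time stands still between calls to the robot, and variables do not carry over. Pictures are saved under pics/ and viewed, and the job is handed in when it is done.

Besides the shell and the picture viewer there is one more tool, called after "Request:" as name(argument=value, ...) on one line, values as JSON. drive_tool: Moves the arm, as the interface text tells. Its arguments: {"type":"object","properties":{"rows":{"type":"array","items":{"type":"array","items":{"type":"number"}}},"newtons":{"type":"number"}},"required":["rows"]}

```bash
ls; mkdir -p pics; cat > h.py <<'E'
import numpy as np, cv2
from rig import status, capture, order, bot
def save(c,name): cv2.imwrite('pics/'+name+'.png', cv2.cvtColor(c['pixels'],cv2.COLOR_RGB2BGR))
def pt(c,u,v,z=None):
    K=c['K'];E=c['extrinsics']
    d=np.array([(u-K[0,2])/K[0,0],-(v-K[1,2])/K[1,1],-1.])
    if z is None:
        r=c['range_z'][int(v),int(u)]; return (E@np.r_[d*r,1])[:3]
    dw=E[:3,:3]@d; o=E[:3,3]; return o+dw*(z-o[2])/dw[2]
def cloud(c):
    K=c['K'];E=c['extrinsics'];r=c['range_z']
    v,u=np.mgrid[:480,:640]
    P=np.stack([(u-K[0,2])/K[0,0]*r,-(v-K[1,2])/K[1,1]*r,-r],-1)
    return P@E[:3,:3].T+E[:3,3]
E
python3 - <<'E'
from h import *
np.set_printoptions(precision=3,suppress=True)
s=status.sense();print(s)
for n in('scene','top'):
    c=capture(n);save(c,n+'0');print(c['K'],c['extrinsics'],[k for k in c])
    np.savez(n+'0.npz',**c)
E
```

```text
pics
{'time': 0.0, 'qpos': array([-1.212,  0.69 , -0.195,  1.566,  0.157,  0.903, -0.215]), 'joint_vel': array([-0.   , -0.   , -0.001, -0.002, -0.002,  0.001,  0.001]), 'tau': array([  0.001, -52.757,  -1.267, -15.342,  -0.053,   0.007,   0.   ]), 'ee_pos': array([199.298, 591.682, 237.919]), 'ee_rot': array([-0.   ,  0.162,  0.987, -0.001]), 'force': array([-0.898,  0.011, -0.192]), 'ft_torque': array([-0.016,  0.005, -0.032]), 'opening': 88.05497392239636}
[[594.765   0.    322.505]
 [  0.    594.765 238.731]
 [  0.      0.      1.   ]] [[  -0.103   -0.76     0.642 1481.531]
 [   0.995   -0.07     0.077  100.295]
 [  -0.014    0.646    0.763 1114.274]
 [   0.       0.       0.       1.   ]] ['pixels', 'range_z', 'K', 'extrinsics']
[[434.65    0.    321.35 ]
 [  0.    434.65  238.527]
 [  0.      0.      1.   ]] [[ -0.017   0.999  -0.041 591.328]
 [ -1.     -0.018  -0.025 -27.24 ]
 [ -0.026   0.04    0.999 890.12 ]
 [  0.      0.      0.      1.   ]] ['pixels', 'range_z', 'K', 'extrinsics']
```

View pics/scene0.png

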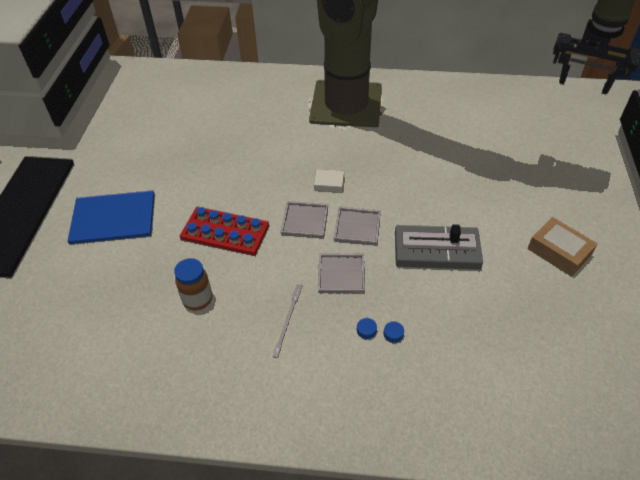

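View pics/top0.png

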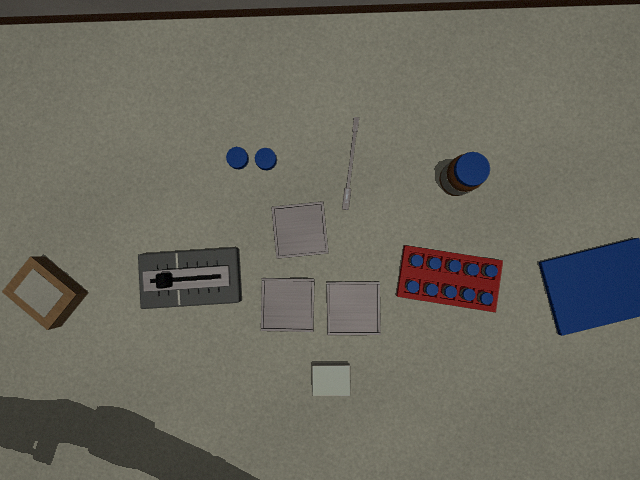

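The scene shows three trays (top view at about (300,230), (288,304), (353,307)), the console at (190,277) with its grip at (163,280), left of the white mark (178), and the rack at (450,278). Next I'll measure them.

```bash
python3 - <<'E'
from h import *
c=dict(np.load('top0.npz'))
im=cv2.cvtColor(c['pixels'],cv2.COLOR_RGB2BGR)
cv2.imwrite('pics/cropA.png',cv2.resize(im[235:320,130:250],None,fx=6,fy=6,interpolation=cv2.INTER_CUBIC))
cv2.imwrite('pics/cropB.png',cv2.resize(im[235:320,390:510],None,fx=6,fy=6,interpolation=cv2.INTER_CUBIC))
cv2.imwrite('pics/cropC.png',cv2.resize(im[195:340,255:390],None,fx=4,fy=4,interpolation=cv2.INTER_CUBIC))
np.set_printoptions(precision=1,suppress=True)
P=cloud(c)
for n,u,v in[('grip',163,280),('track',200,277),('console',150,262),('table',320,420),('jar',417,260),('rackrim',425,275),('tray',300,230),('flasklid',472,169),('cap',237,157),('whitebox',331,380)]:
    print(n,P[v,u])
E
```

```text
grip [552.2 289.3  86. ]
track [554.9 232.7  44.3]
console [585.7 337.2  30.8]
table [261.6   4.1   0.2]
jar [ 580.8 -192.    34.7]
rackrim [ 550.4 -211.1   14.4]
tray [645.6  38.4   5.3]
flasklid [ 742.7 -279.3  111.4]
cap [795.8 163.4  18.7]
whitebox [347.8 -19.7  24.4]
```

View pics/cropA.png

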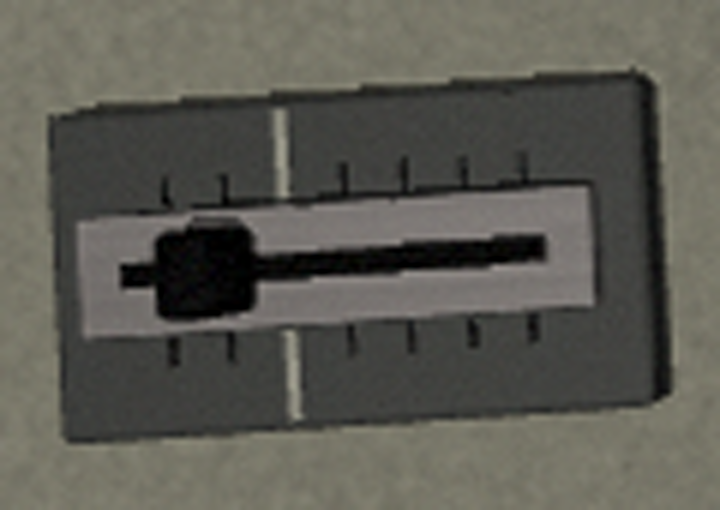

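View pics/cropB.png

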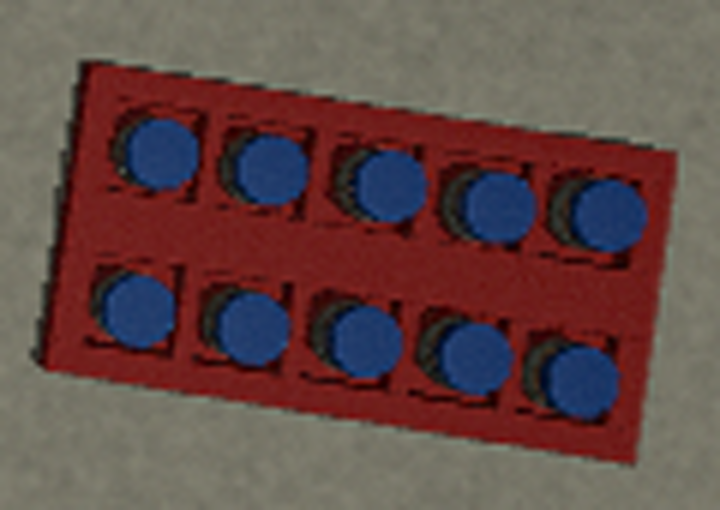

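View pics/cropC.png

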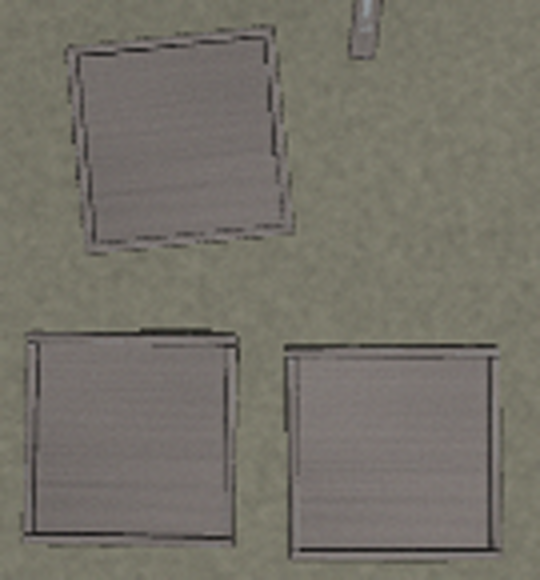

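```bash
cat >> h.py <<'E'
def caps(c,z=34,box=None):
    """blue cap tops: connected components, centroid to world at z"""
    p=c['pixels'].astype(int); m=((p[...,2]>p[...,0]+35)&(p[...,2]>90*0+60)&(p[...,2]>p[...,1]+15)).astype(np.uint8)
    n,l,st,ce=cv2.connectedComponentsWithStats(m)
    out=[]
    for i in range(1,n):
        if 40<st[i,4]<400: out.append((st[i,4],ce[i],pt(c,*ce[i],z)))
    return out
E
python3 - <<'E'
from h import *
np.set_printoptions(precision=1,suppress=True)
C={n:dict(np.load(n+'0.npz')) for n in('top','scene')}
for n in C:
    print(n)
    for a,ce,p in sorted(caps(C[n]),key=lambda t:(t[1][0])): print(a,ce,p)
c=C['top']
def cr(pts,f,u0,v0,z): return np.array([pt(c,(x+.5)/f-.5+u0,(y+.5)/f-.5+v0,z) for x,y in pts])
R=cr([(87,62),(677,153),(636,463),(46,367)],6,390,235,16); print('rack',R[:,:2],R.mean(0),np.linalg.norm(np.diff(R,axis=0),axis=1))
for nm,q in dict(A=[(68,48),(272,27),(294,232),(90,252)],B=[(28,333),(237,338),(234,544),(25,541)],C=[(286,346),(497,347),(499,552),(291,558)]).items():
    T=cr(q,4,255,195,13);d=T[1]-T[0];print(nm,T.mean(0),np.linalg.norm(np.diff(T,axis=0),axis=1),np.degrees(np.arctan2(d[0],-d[1])))
ups=cr([(165,190),(223,187),(344,178),(404,172),(462,170),(522,167)],6,130,235,30)
los=cr([(173,350),(232,347),(351,338),(411,336),(473,331),(534,327)],6,130,235,30)
M=cr([(282,155),(294,375)],6,130,235,30)
print('ticks',ups[:,:2],los[:,:2],M[:,:2], (ups+los)[:,:2]/2)
print('consolecorners',cr([(50,117),(637,75),(655,402),(67,440)],6,130,235,30))
g=cr([(157,232),(252,228),(258,312),(165,318)],6,130,235,85);print('grip',g,g.mean(0))
E
```

```text
top
342 [236.3 156.9] [792.5 161.4  34. ]
343 [264.9 157.8] [789.3 104.1  34. ]
111 [412.7 286.5] [ 529.4 -182.5   34. ]
108 [416.5 260.1] [ 580.5 -191.3   34. ]
111 [431.8 289.4] [ 523.1 -219.3   34. ]
106 [434.8 263. ] [ 574.4 -226.6   34. ]
107 [450.7 291.5] [ 518.5 -255.8   34. ]
108 [454.7 265.6] [ 568.6 -265.1   34. ]
110 [468.9 294.3] [ 512.6 -290.9   34. ]
108 [472.8 269. ] [ 561.4 -299.8   34. ]
108 [486.8 298.1] [ 504.6 -325.1   34. ]
109 [491.2 270.5] [ 557.9 -335.4   34. ]
scene
62 [191.2 226.5] [ 562.5 -330.6   34. ]
59 [200.6 210.8] [ 509.3 -319.9   34. ]
63 [205.2 228.4] [ 565.6 -295.2   34. ]
60 [213.3 214.1] [ 517.3 -286.    34. ]
64 [218.5 231.8] [ 573.3 -260.5   34. ]
62 [227.  216.8] [ 523.1 -250.3   34. ]
65 [233.7 234.7] [ 579.1 -222.1   34. ]
62 [240.8 219.2] [ 527.9 -214.6   34. ]
68 [247.6 237.8] [ 585.5 -186.9   34. ]
63 [255.1 222.1] [ 534.3 -178.    34. ]
333 [366.5 327.7] [808.7 109.3  34. ]
337 [393.4 331.3] [812.1 166.   34. ]
rack [[ 611.2 -170.7]
 [ 577.6 -364.5]
 [ 475.7 -347.7]
 [ 510.1 -154.6]] [ 543.6 -259.4   16. ] [196.7 103.3 196.1]
A [646.2  38.1  13. ] [104.2 104.4 103.6] 4.736917059146199
B [495.9  65.6  13. ] [105.7 102.9 105.1] -2.2656307328038294
C [488.2 -66.   13. ] [105.8 102.  103.8] -1.164156977251634
ticks [[577.  323.2]
 [577.7 303.8]
 [580.  263.2]
 [581.6 243.1]
 [582.  223.7]
 [582.6 203.7]] [[524.  320.6]
 [524.7 300.9]
 [527.  261.1]
 [527.4 241.1]
 [528.7 220.4]
 [529.7 200.1]] [[588.  283.9]
 [515.1 280.2]] [[550.5 321.9]
 [551.2 302.3]
 [553.5 262.1]
 [554.5 242.1]
 [555.4 222. ]
 [556.2 201.9]]
consolecorners [[601.9 361.9  30. ]
 [612.5 165.1  30. ]
 [504.5 160.1  30. ]
 [494.8 356.2  30. ]]
grip [[564.9 303.4  85. ]
 [565.7 273.5  85. ]
 [539.6 271.7  85. ]
 [538.2 300.9  85. ]] [552.1 287.4  85. ]
```

```bash
python3 - <<'E'
from h import *
np.set_printoptions(precision=1,suppress=True)
for n in('top','scene'):
    c=dict(np.load(n+'0.npz'));P=cloud(c)
    def st(m,nm):
        q=P[m];print(n,nm,m.sum(),'med',np.median(q,0),'lo',np.percentile(q,3,axis=0),'hi',np.percentile(q,97,axis=0))
    x,y,z=P[...,0],P[...,1],P[...,2]
    st((z>79)&(z<92)&(x>480)&(x<640)&(y>150)&(y<370),'grip')
    st((z>38)&(z<50)&(x>480)&(x<640)&(y>150)&(y<370),'track')
    st((z>26)&(z<36)&(x>480)&(x<640)&(y>150)&(y<370),'console')
    m=((z>12)&(z<20)&(x>450)&(x<640)&(y>-380)&(y<-140)).astype(np.uint8)
    for zz,(a,b,c0,d,e,f) in dict(rack=(12,20,450,640,-380,-140)).items():
        m=(z>a)&(z<b)&(x>c0)&(x<d)&(y>e)&(y<f); print(cv2.minAreaRect(P[m][:,:2].astype(np.float32)))
    m=(z>31)&(z<38)&(x>450)&(x<640)&(y>-380)&(y<-140)
    k,l,s,ce=cv2.connectedComponentsWithStats(m.astype(np.uint8))
    for i in range(1,k):
        if s[i,4]>15: print('jar',s[i,4],P[l==i].mean(0))
    for nm,(x0,y0) in dict(A=(646,38),B=(496,66),C=(488,-66)).items():
        m=(z>9)&(z<17)&(abs(x-x0)<75)&(abs(y-y0)<64); print(nm,m.sum(),cv2.minAreaRect(P[m][:,:2].astype(np.float32)) if m.sum()>5 else'')
E
```

```text
top grip 158 med [552.1 293.2  84.9] lo [539.  285.1  80.8] hi [563.9 303.2  88.3]
top track 1526 med [553.7 248.1  45.4] lo [533.  179.4  42.3] hi [572.8 341.1  47.9]
top console 3691 med [556.2 256.9  31.3] lo [500.1 164.8  28.2] hi [606.  355.6  34.1]
((543.2985229492188, -259.7058410644531), (197.38145446777344, 103.9548568725586), 80.0589370727539)
jar 109 [ 580.4 -191.3   35. ]
jar 115 [ 574.7 -226.6   34.9]
jar 117 [ 568.9 -264.5   34.9]
jar 112 [ 561.1 -299.5   34.9]
jar 119 [ 557.9 -334.5   34.8]
jar 113 [ 529.4 -182.3   35.1]
jar 117 [ 523.2 -219.    35. ]
jar 116 [ 518.6 -255.3   35.2]
jar 119 [ 512.5 -290.3   34.8]
jar 116 [ 504.7 -324.    34.8]
A 585 ((646.2708740234375, 38.97160720825195), (105.9364013671875, 106.15443420410156), 4.719748020172119)
B 621 ((495.6739501953125, 66.43395233154297), (105.38917541503906, 106.34629821777344), 89.00061798095703)
C 604 ((486.7215881347656, -66.99960327148438), (106.07740783691406, 104.17671203613281), 89.21426391601562)
scene grip 81 med [555.3 298.4  83.6] lo [541.3 289.4  79.5] hi [567.7 306.8  88.1]
scene track 935 med [559.6
[... 169 characters left out ...]
 -255.83790588378906), (199.7763214111328, 109.16200256347656), 80.28816986083984)
jar 45 [ 506.8 -320.4   33.6]
jar 50 [ 514.7 -286.4   33.7]
jar 46 [ 520.6 -252.3   33.9]
jar 55 [ 524.6 -215.7   33.5]
jar 43 [ 531.4 -179.    34.2]
jar 57 [ 559.3 -330.7   33.8]
jar 58 [ 562.8 -295.4   34. ]
jar 53 [ 571.2 -262.2   33.7]
jar 53 [ 576.2 -223.6   33.9]
jar 55 [ 582.6 -187.7   33.6]
A 398 ((648.9039306640625, 42.333858489990234), (112.41301727294922, 105.74676513671875), 4.2889404296875)
B 313 ((498.15771484375, 69.92144012451172), (105.893310546875, 113.21895599365234), 87.944091796875)
C 329 ((488.23516845703125, -63.09468078613281), (106.52882385253906, 112.17709350585938), 89.8165512084961)
```

```bash
cat > plan.py <<'E'
import sys
from h import *
from scipy.spatial.transform import Rotation as R
def plan(x,y,z,jaw=None,pr=True):
    """shift (mm) & rotvec in the current tool frame to reach world xyz, jaw axis direction (deg from world +x), tool straight down"""
    s=status.sense(); w=s['ee_rot']; r=R.from_quat([w[1],w[2],w[3],w[0]])
    sh=r.inv().apply(np.array([x,y,z])-s['ee_pos'])
    cur=r.as_matrix(); cj=np.degrees(np.arctan2(cur[1,1],cur[0,1]))
    if jaw is None: jaw=cj
    d=(jaw-cj+90)%180-90; a=np.radians(cj+d)
    yv=np.array([np.cos(a),np.sin(a),0]);zv=np.array([0,0,-1.]);T=np.stack([np.cross(yv,zv),yv,zv],1)
    rv=(r.inv()*R.from_matrix(T)).as_rotvec()
    print('t%.2f'%s['time'],'pos',s['ee_pos'].round(1),'jaw %.1f q7 %.2f'%(cj,s['qpos'][6]),'open %.1f'%s['opening'],'F',s['force'].round(1))
    print('shift',sh.round(1).tolist(),'turn',rv.round(3).tolist())
if __name__=='__main__':
    a=[float(v) for v in sys.argv[1:]]; plan(*a)
E
python3 plan.py 553.6 295.8 200 93
```

```text
t0.10 pos [199.3 591.8 238. ] jaw 71.4 q7 -0.22 open 88.2 F [-0.1 -0.4 -0.5]
shift [-430.2, -167.4, 38.3] turn [-0.002, -0.0, -0.377]
```

Request:
drive_tool(rows=[[-430,-167.5,38,0,0,-0.377,-1],[-430,-167.5,38,0,0,-0.377,-0.2],[-430,-167.5,38,0,0,-0.377,-0.2],[-430,-167.5,38,0,0,-0.377,-0.2],[-430,-167.5,38,0,0,-0.377,-0.2],[-430,-167.5,38,0,0,-0.377,-0.2],[-430,-167.5,38,0,0,-0.377,-0.2],[-430,-167.5,38,0,0,-0.377,-0.2]], newtons=15)

```text
time: 1.1
ee_pos: [556.6, 290.6, 199.2]
ee_rot: [-0.0, -0.023, 1.0, -0.002]
force: [0.3, 0.3, -0.8]
opening: 53.0
```

```bash
python3 plan.py 553.6 295.8 62 93
```

```text
t1.10 pos [556.6 290.6 199.2] jaw 92.6 q7 0.78 open 53.0 F [ 0.3  0.3 -0.8]
shift [2.8, 6.0, 137.2] turn [-0.005, -0.0, -0.007]
```

Request:
drive_tool(rows=[[2.8,6,80,-0.005,0,-0.007,-0.2],[2.8,6,80,-0.005,0,-0.007,-0.2],[2.8,6,80,-0.005,0,-0.007,-0.2],[2.8,6,80,-0.005,0,-0.007,-0.2]])

```text
time: 1.6
ee_pos: [554.1, 297.5, 120.9]
ee_rot: [0.001, -0.027, 1.0, 0.001]
force: [0.5, -0.0, 0.1]
opening: 52.7
```

```bash
python3 - <<'E'
from h import *
np.set_printoptions(precision=1,suppress=True)
s=status.sense();print(s['ee_pos'],s['opening'])
for n,b in(('scene',(380,150,520,280)),('top',(100,220,240,340))):
    c=capture(n);K=c['K'];E=c['extrinsics']
    im=cv2.cvtColor(c['pixels'],cv2.COLOR_RGB2BGR)
    p=np.linalg.inv(E)@np.r_[s['ee_pos'],1];u=K[0,0]*p[0]/-p[2]+K[0,2];v=K[1,1]*-p[1]/-p[2]+K[1,2];print(n,u,v)
    x0,y0,x1,y1=b;cr=cv2.resize(im[y0:y1,x0:x1],None,fx=5,fy=5,interpolation=cv2.INTER_CUBIC)
    cv2.circle(cr,(int((u-x0+.5)*5),int((v-y0+.5)*5)),4,(0,255,0),1)
    cv2.imwrite(f'pics/g1{n}.png',cr)
E
```

```text
[554.1 297.5 120.9] 52.714209985212406
scene 458.05430248033474 217.10459691986605
top 150.80626108036324 280.04480678518905
```

View pics/g1scene.png

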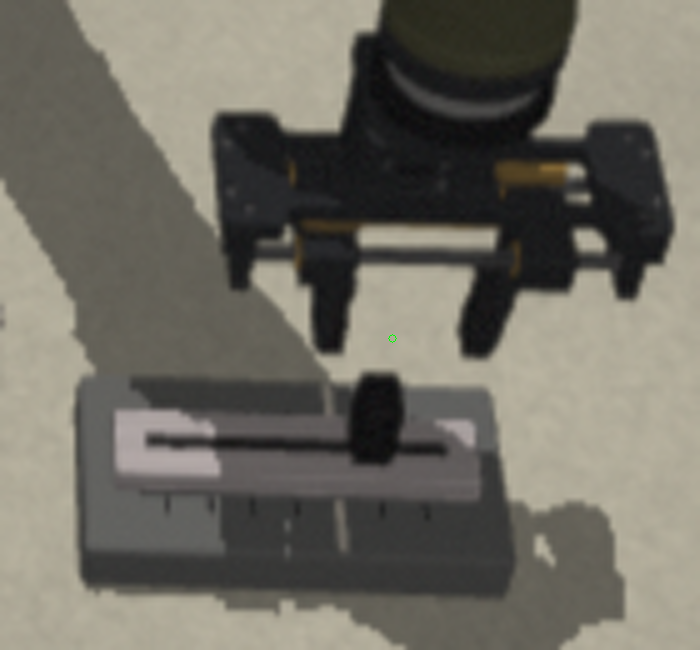

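View pics/g1top.png

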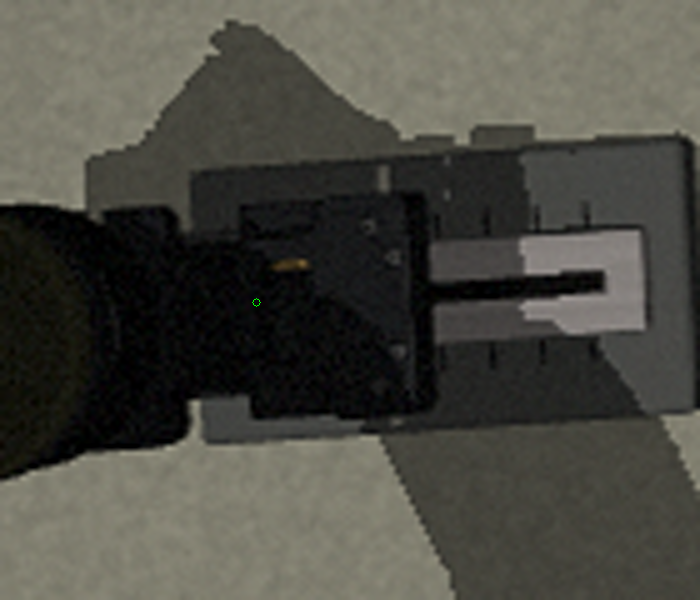

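```bash
python3 plan.py 552.5 293.5 62 92.7
```

```text
t1.70 pos [554.4 297.3 121.1] jaw 93.1 q7 0.74 open 52.6 F [-0.3  0.2 -0.4]
shift [2.3, -3.8, 59.1] turn [0.002, 0.003, 0.006]
```

Request:
drive_tool(rows=[[2.3,-3.8,30,0,0,0.006,-0.2],[2.3,-3.8,59,0,0,0.006,-0.2],[2.3,-3.8,59,0,0,0.006,-0.2],[2.3,-3.8,59,0,0,0.006,0.8],[2.3,-3.8,59,0,0,0.006,0.8],[2.3,-3.8,59,0,0,0.006,0.8],[2.3,-3.8,59,0,0,0.006,0.8],[2.3,-3.8,59,0,0,0.006,0.8]])

```text
time: 2.7
ee_pos: [553.0, 294.1, 62.9]
ee_rot: [0.002, -0.024, 1.0, 0.001]
force: [-0.3, 0.4, 6.3]
opening: 19.8
```

```bash
python3 plan.py 556.5 204 62 92.7
```

```text
t2.70 pos [553.  294.1  62.9] jaw 92.7 q7 0.70 open 19.8 F [-0.3  0.4  6.3]
shift [0.7, -90.2, 0.7] turn [0.003, 0.004, 0.0]
```

Request:
drive_tool(rows=[[0,-20,0,0,0,0,0.8],[0,-45,0,0,0,0,0.8],[0,-68,0,0,0,0,0.8],[0,-82,0,0,0,0,0.8],[0,-90,0,0,0,0,0.8],[0,-92,0,0,0,0,0.8],[0,-92,0,0,0,0,0.8],[0,-92,0,0,0,0,0.8]])

```text
time: 3.7
ee_pos: [557.5, 201.8, 62.9]
ee_rot: [0.002, -0.024, 1.0, 0.001]
force: [0.1, -0.2, 5.5]
opening: 20.2
```

```bash
python3 plan.py 556.5 202 62 92.7
```

```text
t3.70 pos [557.5 201.8  62.9] jaw 92.7 q7 0.79 open 20.2 F [ 0.1 -0.2  5.5]
shift [1.0, 0.2, 0.9] turn [0.002, 0.004, 0.0]
```

Now I'll nudge further to feel the stop.

Request:
drive_tool(rows=[[0,-2,0,0,0,0,0.8],[0,-4,0,0,0,0,0.8],[0,-4,0,0,0,0,0.8]])

```text
time: 4.08
ee_pos: [557.5, 201.7, 62.9]
ee_rot: [0.003, -0.025, 1.0, 0.004]
force: [-0.2, 6.6, 1.7]
opening: 19.9
```

Request:
drive_tool(rows=[[0,0,0,0,0,0,0.8],[0,0,0,0,0,0,-0.2],[0,0,0,0,0,0,-0.2],[0,0,-50,0,0,0,-0.2],[0,0,-100,0,0,0,0.17],[0,0,-100,0,0,0,0.17]])

```text
time: 4.82
ee_pos: [559.1, 201.3, 166.3]
ee_rot: [0.006, -0.025, 1.0, 0.005]
force: [-0.1, 0.3, -0.1]
opening: 36.9
```

```bash
python3 plan.py 580.4 -191.3 110 -9.9
```

```text
t4.83 pos [559.1 201.3 166.3] jaw 92.8 q7 0.86 open 36.9 F [-0.1  0.3 -0.1]
shift [-1.4, -393.7, 52.5] turn [0.0, 0.016, -1.349]
```

Request:
drive_tool(rows=[[0,-200,20,0,0.0,1.0,0.17],[0,-200,20,0,0.0,1.0,0.17],[0,-200,20,0,0,1.0,0.17],[0,-200,20,0,0,1.0,0.17],[0,-200,20,0,0,1.0,0.17],[0,-200,20,0,0,1.0,0.17]])

```text
time: 5.58
ee_pos: [568.0, 0.7, 143.0]
ee_rot: [0.002, 0.46, 0.888, 0.006]
force: [-0.6, -0.6, -0.2]
opening: 36.5
```

```bash
python3 plan.py 580.4 -191.3 110 -9.9
```

```text
t5.58 pos [568.    0.7 143. ] jaw 35.3 q7 0.43 open 36.5 F [-0.6 -0.6 -0.2]
shift [-164.0, -101.1, 31.3] turn [0.01, -0.007, 0.788]
```

Request:
drive_tool(rows=[[-164,-101,31,0.01,-0.007,0.788,0.17],[-164,-101,31,0.01,-0.007,0.788,0.17],[-164,-101,31,0.01,-0.007,0.788,0.17],[-164,-101,31,0.01,-0.007,0.788,0.17],[-164,-101,31,0.01,-0.007,0.788,0.17],[-164,-101,31,0.01,-0.007,0.788,0.17],[-164,-101,31,0.01,-0.007,0.788,0.17]])

```text
time: 6.45
ee_pos: [580.5, -189.6, 110.3]
ee_rot: [-0.0, 0.764, 0.645, 0.0]
force: [0.5, -0.3, -0.5]
opening: 37.0
```

```bash
python3 plan.py 580.4 -191.3 19.5 -9.9
```

```text
t6.45 pos [ 580.5 -189.6  110.3] jaw -9.7 q7 0.16 open 37.0 F [ 0.5 -0.3 -0.5]
shift [-1.8, 0.2, 90.8] turn [-0.0, -0.001, 0.004]
```

Request:
drive_tool(rows=[[-1.8,0,50,0,0,0.004,0.17],[-1.8,0,80,0,0,0.004,0.17],[-1.8,0,90,0,0,0.004,0.17],[-1.8,0,90.5,0,0,0.004,0.17]])

```text
time: 6.95
ee_pos: [580.3, -190.8, 19.8]
ee_rot: [-0.001, 0.765, 0.644, 0.0]
force: [0.3, 0.5, -0.3]
opening: 36.3
```

Free descent. Closing.

Request:
drive_tool(rows=[[0,0,0,0,0,0,0.9],[0,0,0,0,0,0,0.9],[0,0,0,0,0,0,0.9],[0,0,0,0,0,0,0.9],[0,0,-20,0,0,0,0.9],[0,0,-50,0,0,0,0.9],[0,0,-60,0,0,0,0.9],[0,0,-60,0,0,0,0.9]])

```text
time: 7.95
ee_pos: [580.8, -191.1, 80.8]
ee_rot: [0.0, 0.765, 0.644, 0.001]
force: [-0.6, 0.1, 0.4]
opening: 23.1
```

```bash
python3 - <<'E'
from h import *
s=status.sense();print(s['force'],s['opening'])
c=capture('scene');save(c,'s2')
im=cv2.cvtColor(c['pixels'],cv2.COLOR_RGB2BGR)[150:350,150:430];cv2.imwrite('pics/s2c.png',cv2.resize(im,None,fx=2.8,fy=2.8,interpolation=cv2.INTER_CUBIC))
E
```

```text
[-0.60042988  0.10879023  0.37181   ] 23.149075786857203
```

View pics/s2c.png

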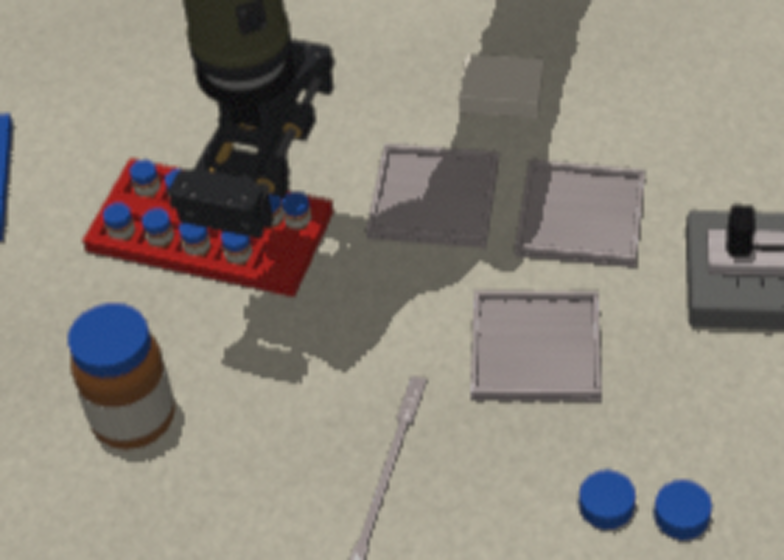

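```bash
python3 plan.py 487 -95.5 60 -9.9
```

```text
t8.00 pos [ 580.1 -190.9   79.9] jaw -9.8 q7 0.17 open 23.6 F [ 0.6  0.6 -0.9]
shift [78.0, -108.0, 20.0] turn [-0.001, -0.001, 0.001]
```

Request:
drive_tool(rows=[[26,-36,10,0,0,0,0.9],[52,-72,20,0,0,0,0.9],[78,-108,20,0,0,0,0.9],[78,-108,30,0,0,0,0.9],[78,-108,50,0,0,0,0.9],[78,-108,58,0,0,0,0.9],[78,-108,60,0,0,0,0.9],[78,-108,60,0,0,0,0.9]])

```text
time: 9.0
ee_pos: [487.0, -96.1, 20.0]
ee_rot: [-0.001, 0.765, 0.644, 0.0]
force: [-1.1, -0.4, 1.3]
opening: 23.6
```

Request:
drive_tool(rows=[[0,0,0.5,0,0,0,0.17],[0,0,0.5,0,0,0,0.17],[0,0,0.5,0,0,0,0.17],[0,0,-20,0,0,0,0.17],[0,0,-60,0,0,0,0.17]])

```text
time: 9.62
ee_pos: [486.2, -95.9, 79.6]
ee_rot: [-0.002, 0.765, 0.644, -0.001]
force: [0.5, 0.2, 0.2]
opening: 36.4
```

```bash
python3 plan.py 574.5 -226.6 19.5 -9.9; python3 - <<'E'
from h import *
np.set_printoptions(precision=1,suppress=True)
c=capture('scene');im=cv2.cvtColor(c['pixels'],cv2.COLOR_RGB2BGR)[150:350,150:430];cv2.imwrite('pics/s3c.png',cv2.resize(im,None,fx=2.8,fy=2.8,interpolation=cv2.INTER_CUBIC))
c=capture('top');save(c,'t3')
E
```

```text
t9.62 pos [486.2 -95.9  79.6] jaw -9.9 q7 0.08 open 36.4 F [0.5 0.2 0.2]
shift [-113.7, 109.6, 59.6] turn [-0.004, -0.001, 0.001]
```

View pics/s3c.png

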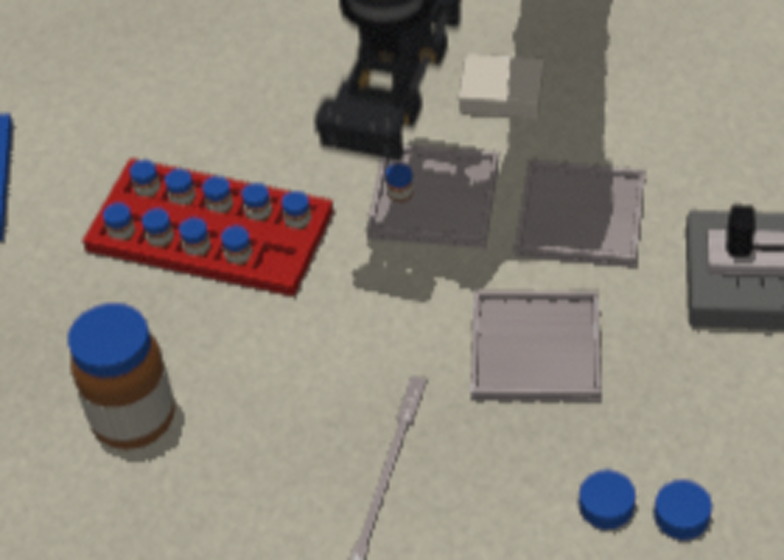

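View pics/t3.png

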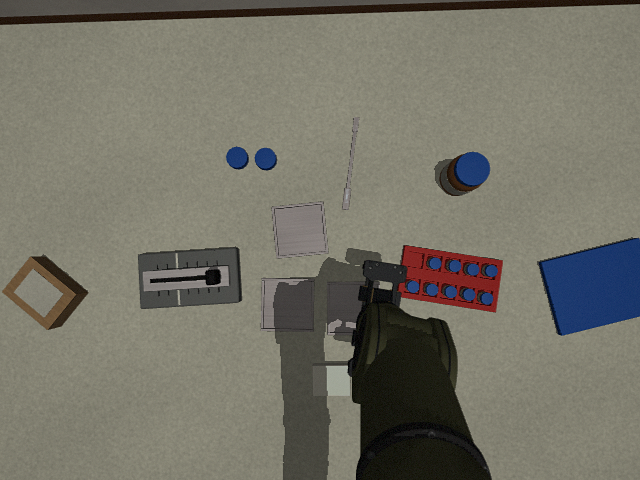

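The first jar stands upright in tray C, against its -y side (crop (400,183)), and the slider is at the zero end (top (212,277)). Next jar.

Request:
drive_tool(rows=[[-38,36,0,0,0,0,0.17],[-76,73,0,0,0,0,0.17],[-113.7,109.6,0,-0.004,0,0,0.17],[-113.7,109.6,5,-0.004,0,0,0.17],[-113.7,109.6,30,-0.004,0,0,0.17],[-113.7,109.6,52,-0.004,0,0,0.17],[-113.7,109.6,59.5,-0.004,0,0,0.17],[-113.7,109.6,59.5,-0.004,0,0,0.17]])

```text
time: 10.72
ee_pos: [577.1, -226.9, 23.0]
ee_rot: [0.002, 0.765, 0.644, 0.003]
force: [0.4, 0.2, 0.5]
opening: 36.4
```

Request:
drive_tool(rows=[[0,0,0,0,0,0,0.9],[0,0,0,0,0,0,0.9],[0,0,0,0,0,0,0.9],[0,0,0,0,0,0,0.9],[0,0,-20,0,0,0,0.9],[0,0,-50,0,0,0,0.9],[0,0,-60,0,0,0,0.9]])

```text
time: 11.6
ee_pos: [578.0, -227.5, 85.6]
ee_rot: [0.004, 0.765, 0.644, 0.004]
force: [0.3, 0.0, -1.1]
opening: 23.2
```

```bash
python3 plan.py 487 -66.5 20 -9.9; python3 - <<'E'
from h import *
np.set_printoptions(precision=1,suppress=True)
c=capture('top');save(c,'t4')
P=cloud(c);x,y,z=P[...,0],P[...,1],P[...,2]
for nm,(x0,y0) in dict(A=(646,38),B=(496,66),C=(488,-66)).items():
        m=(z>9)&(z<17)&(abs(x-x0)<75)&(abs(y-y0)<64); print(nm,m.sum(),cv2.minAreaRect(P[m][:,:2].astype(np.float32)) if m.sum()>5 else'')
for a,ce,p in caps(c):
    if p[1]<20: print(a,ce,p)
E
```

```text
t11.60 pos [ 578.  -227.5   85.6] jaw -9.9 q7 0.21 open 23.2 F [ 0.3  0.  -1.1]
shift [143.0, -117.9, 64.3] turn [0.011, -0.001, 0.0]
A 581 ((646.4860229492188, 38.88230895996094), (106.34050750732422, 105.97179412841797), 4.729881763458252)
B 634 ((495.51629638671875, 66.38851165771484), (105.33549499511719, 106.72828674316406), 89.08553314208984)
C 618 ((486.9661865234375, -66.7479476928711), (106.1219482421875, 104.42818450927734), 89.65017700195312)
103 [412.9 286.5] [ 529.3 -182.9   34. ]
51 [429.8 289.7] [ 522.5 -215.5   34. ]
60 [450.1 294. ] [ 513.7 -254.5   34. ]
97 [369.1 309. ] [486.8 -96.7  34. ]
```

View pics/t4.png

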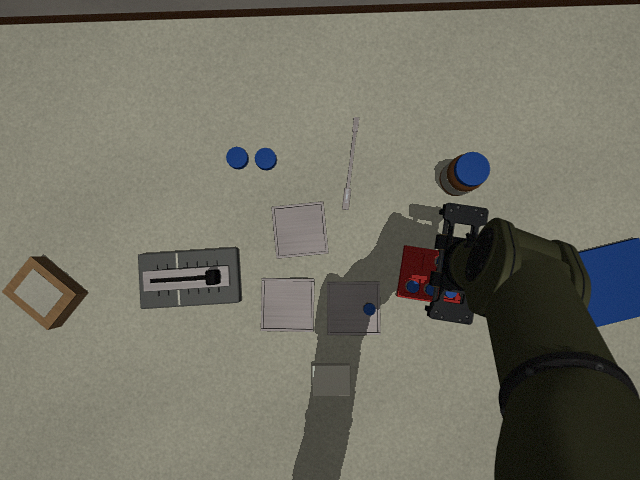

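Request:
drive_tool(rows=[[40,-32,15,0.005,0,0,0.9],[85,-70,20,0.011,0,0,0.9],[125,-103,20,0.011,0,0,0.9],[143,-118,25,0.011,0,0,0.9],[143,-118,35,0.011,0,0,0.9],[143,-118,50,0.011,0,0,0.9],[143,-118,60,0.011,0,0,0.9],[143,-118,60,0.011,0,0,0.9]])

```text
time: 12.65
ee_pos: [486.9, -67.5, 23.6]
ee_rot: [-0.0, 0.766, 0.643, -0.0]
force: [-0.2, 0.8, -0.9]
opening: 23.3
```

```bash
python3 plan.py 487 -66.5 22.5 -9.9
```

```text
t12.65 pos [486.9 -67.5  23.6] jaw -10.0 q7 0.04 open 23.3 F [-0.2  0.8 -0.9]
shift [1.0, -0.0, 1.1] turn [-0.001, -0.0, -0.001]
```

Request:
drive_tool(rows=[[1,0,1,0,0,0,0.9],[1,0,1,0,0,0,0.17],[1,0,1,0,0,0,0.17],[1,0,0.5,0,0,0,0.17],[1,0,-20,0,0,0,0.17],[1,0,-45,0,0,0,0.17],[1,0,-50,0,0,0,0.17]])

```text
time: 13.52
ee_pos: [487.8, -66.6, 74.8]
ee_rot: [0.001, 0.766, 0.643, 0.001]
force: [0.4, -0.3, 0.4]
opening: 36.4
```

```bash
python3 plan.py 568.7 -264.7 20 -9.9
```

```text
t13.53 pos [487.8 -66.6  74.8] jaw -10.0 q7 0.04 open 36.4 F [ 0.4 -0.3  0.4]
shift [-181.1, 113.9, 54.9] turn [0.002, -0.0, -0.001]
```

Request:
drive_tool(rows=[[-45,28,0,0,0,0,0.17],[-90,57,0,0,0,0,0.17],[-135,85,5,0,0,0,0.17],[-181,114,15,0,0,0,0.17],[-181,114,22,0,0,0,0.17],[-181,114,25,0,0,0,0.17],[-181,114,25,0,0,0,0.17]])

```text
time: 14.4
ee_pos: [568.3, -262.1, 49.3]
ee_rot: [-0.001, 0.765, 0.644, 0.001]
force: [0.8, 0.2, 0.5]
opening: 36.3
```

```bash
python3 plan.py 568.7 -264.7 20 -9.9
```

```text
t14.40 pos [ 568.3 -262.1   49.3] jaw -9.8 q7 0.25 open 36.3 F [0.8 0.2 0.5]
shift [-2.5, 0.8, 29.3] turn [-0.0, -0.002, 0.001]
```

Request:
drive_tool(rows=[[-2.5,0.8,20,0,0,0,0.17],[-2.5,0.8,29,0,0,0,0.17],[-2.5,0.8,29.3,0,0,0,0.5],[-2.5,0.8,29.3,0,0,0,0.9],[-2.5,0.8,29.3,0,0,0,0.9],[-2.5,0.8,29.3,0,0,0,0.9]])

```text
time: 15.15
ee_pos: [568.9, -264.8, 20.4]
ee_rot: [-0.001, 0.765, 0.644, 0.001]
force: [0.1, -0.2, -0.3]
opening: 23.5
```

```bash
python3 plan.py 487 -37.5 20 -9.9
```

```text
t15.15 pos [ 568.9 -264.8   20.4] jaw -9.8 q7 0.25 open 23.5 F [ 0.1 -0.2 -0.3]
shift [210.0, -119.5, 0.7] turn [0.0, -0.002, 0.001]
```

Request:
drive_tool(rows=[[0,0,-20,0,0,0,0.9],[5,-3,-48,0,0,0,0.9],[50,-28,-50,0,0,0,0.9],[100,-57,-50,0,0,0,0.9],[155,-88,-48,0,0,0,0.9],[210,-119.5,-40,0,0,0,0.9],[210,-119.5,-30,0,0,0,0.9],[210,-119.5,-25,0,0,0,0.9]])

```text
time: 16.15
ee_pos: [488.0, -37.8, 46.3]
ee_rot: [0.0, 0.765, 0.644, 0.001]
force: [-0.2, -1.1, -0.5]
opening: 23.5
```

```bash
python3 plan.py 487 -37.5 19.8 -9.9
```

```text
t16.15 pos [488.  -37.8  46.3] jaw -9.8 q7 -0.00 open 23.5 F [-0.2 -1.1 -0.5]
shift [0.1, -1.1, 26.5] turn [0.002, -0.002, 0.001]
```

Request:
drive_tool(rows=[[0,-1,18,0,0,0,0.9],[0,-1,25,0,0,0,0.9],[0,-1,26.5,0,0,0,0.9],[0,-1,26.5,0,0,0,0.17],[0,-1,26.5,0,0,0,0.17],[0,-1,26,0,0,0,0.17],[0,-1,5,0,0,0,0.17],[0,-1,-28,0,0,0,0.17]])

```text
time: 17.15
ee_pos: [486.3, -37.5, 74.4]
ee_rot: [-0.0, 0.765, 0.644, 0.001]
force: [-0.7, 0.4, 0.7]
opening: 36.4
```

```bash
python3 plan.py 561.3 -299.7 45 -9.9
```

```text
t17.15 pos [486.3 -37.5  74.4] jaw -9.8 q7 -0.00 open 36.4 F [-0.7  0.4  0.7]
shift [-245.6, 118.6, 29.0] turn [0.0, -0.002, 0.002]
```

Request:
drive_tool(rows=[[-50,24,0,0,0,0,0.17],[-100,48,0,0,0,0,0.17],[-150,73,0,0,0,0,0.17],[-200,97,0,0,0,0,0.17],[-245.6,118.6,15,0,0,0,0.17],[-245.6,118.6,27,0,0,0,0.17],[-245.6,118.6,29,0,0,0,0.17]])

```text
time: 18.02
ee_pos: [560.3, -298.2, 43.9]
ee_rot: [-0.002, 0.765, 0.644, 0.001]
force: [0.1, 0.4, 0.3]
opening: 36.6
```

```bash
cat > chk.py <<'E'
from h import *
import sys
np.set_printoptions(precision=1,suppress=True)
c=capture('top');save(c,sys.argv[1])
P=cloud(c);x,y,z=P[...,0],P[...,1],P[...,2]
for nm,(x0,y0) in dict(A=(646,38),B=(496,66),C=(488,-66)).items():
    m=(z>9)&(z<17)&(abs(x-x0)<75)&(abs(y-y0)<64)
    if m.sum()>5:
        r=cv2.minAreaRect(P[m][:,:2].astype(np.float32));print(nm,m.sum(),np.round(r[0],1),np.round(r[1],1),round(r[2],1))
for a,ce,p in sorted(caps(c),key=lambda t:t[2][1]):
    if p[0]<700: print(a,ce,p)
E
python3 chk.py t5;python3 plan.py 561.3 -299.7 20 -9.9
```

```text
A 573 [646.3  39. ] [106.  106.2] 4.7
B 630 [495.6  66.4] [105.3 106.3] 89.0
C 608 [486.6 -66.9] [105.8 104.4] 89.1
53 [450.4 292. ] [ 517.5 -255.2   34. ]
62 [412.5 286.1] [ 530. -182.   34.]
55 [369.1 308.7] [487.5 -96.6  34. ]
110 [339.8 309.3] [487.  -39.5  34. ]
t18.07 pos [ 560.7 -297.4   44.2] jaw -9.7 q7 0.28 open 36.7 F [ 0.4 -0.2 -0.6]
shift [-2.3, 1.0, 24.2] turn [-0.002, -0.004, 0.003]
```

View pics/t5.png

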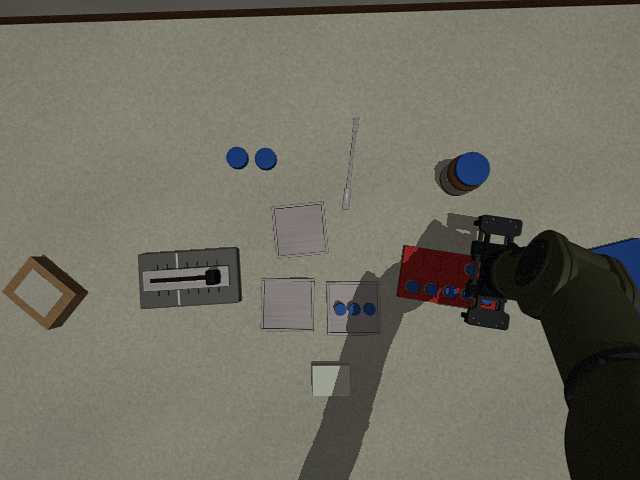

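Tray C holds three jars, at (340,309), (354,309) and (369,309), and the other trays haven't moved. Next I'll fill tray B.

Request:
drive_tool(rows=[[-2.3,1,18,0,0,0,0.17],[-2.3,1,24,0,-0.004,0,0.17],[-2.3,1,24.2,0,-0.004,0,0.5],[-2.3,1,24.2,0,-0.004,0,0.9],[-2.3,1,24.2,0,-0.004,0,0.9],[-2.3,1,24.2,0,-0.004,0,0.9]])

```text
time: 18.82
ee_pos: [561.4, -299.8, 20.3]
ee_rot: [-0.0, 0.764, 0.645, -0.001]
force: [-0.7, 0.6, 0.3]
opening: 23.6
```

```bash
python3 plan.py 495.6 37.4 70 -9.9
```

```text
t18.82 pos [ 561.4 -299.8   20.3] jaw -9.7 q7 0.28 open 23.6 F [-0.7  0.6  0.3]
shift [321.3, -121.8, -49.6] turn [-0.002, 0.0, 0.003]
```

Request:
drive_tool(rows=[[0,0,-20,0,0,0,0.9],[0,0,-50,0,0,0,0.9],[45,-17,-50,0,0,0,0.9],[95,-36,-50,0,0,0,0.9],[150,-57,-50,0,0,0,0.9],[205,-78,-50,0,0,0,0.9],[260,-99,-50,0,0,0,0.9],[305,-116,-50,0,0,0,0.9]])

```text
time: 19.82
ee_pos: [498.9, 23.0, 71.7]
ee_rot: [-0.0, 0.764, 0.645, 0.001]
force: [1.4, 1.2, 0.9]
opening: 23.6
```

```bash
python3 plan.py 495.6 37.4 19.8 -9.9
```

```text
t19.82 pos [498.9  23.   71.7] jaw -9.6 q7 -0.10 open 23.6 F [1.4 1.2 0.9]
shift [13.5, -5.7, 52.0] turn [0.0, -0.001, 0.005]
```

Request:
drive_tool(rows=[[13.5,-5.7,10,0,0,0.005,0.9],[13.5,-5.7,30,0,0,0.005,0.9],[13.5,-5.7,45,0,0,0.005,0.9],[13.5,-5.7,51.5,0,0,0.005,0.9],[13.5,-5.7,52,0,0,0.005,0.9],[13.5,-5.7,52,0,0,0.005,0.9]])

```text
time: 20.58
ee_pos: [495.9, 36.9, 20.1]
ee_rot: [-0.0, 0.766, 0.643, 0.001]
force: [-0.0, 0.7, -0.5]
opening: 23.4
```

Request:
drive_tool(rows=[[0,0,0,0,0,0,0.17],[0,0,0,0,0,0,0.17],[0,0,0,0,0,0,0.17],[0,0,-20,0,0,0,0.17],[0,0,-50,0,0,0,0.17],[0,0,-55,0,0,0,0.17]])

```text
time: 21.32
ee_pos: [496.7, 37.0, 76.4]
ee_rot: [0.001, 0.766, 0.643, 0.002]
force: [-0.5, 0.1, -0.0]
opening: 36.5
```

```bash
python3 plan.py 557.8 -335 45 -9.9
```

```text
t21.32 pos [496.7  37.   76.4] jaw -10.0 q7 -0.12 open 36.5 F [-0.5  0.1 -0. ]
shift [-355.9, 124.4, 31.2] turn [0.004, -0.002, -0.001]
```

Request:
drive_tool(rows=[[-55,19,0,0,0,0,0.17],[-110,38,0,0,0,0,0.17],[-165,58,0,0,0,0,0.17],[-220,77,0,0,0,0,0.17],[-275,96,0,0,0,0,0.17],[-325,114,0,0,0,0,0.17],[-356,124.4,8,0.004,0,0,0.17],[-356,124.4,25,0.004,0,0,0.17]])

```text
time: 22.32
ee_pos: [557.2, -339.3, 50.5]
ee_rot: [0.001, 0.767, 0.641, 0.0]
force: [0.1, -0.5, -0.5]
opening: 36.5
```

```bash
python3 plan.py 557.8 -335 20 -9.9
```

```text
t22.32 pos [ 557.2 -339.3   50.5] jaw -10.2 q7 0.31 open 36.5 F [ 0.1 -0.5 -0.5]
shift [4.4, -0.2, 30.5] turn [0.001, 0.001, -0.006]
```

Request:
drive_tool(rows=[[4.4,0,10,0,0,-0.006,0.17],[4.4,0,26,0,0,-0.006,0.17],[4.4,0,30.5,0,0,-0.006,0.17],[4.4,0,30.5,0,0,-0.006,0.5],[4.4,0,30.5,0,0,-0.006,0.9],[4.4,0,30.5,0,0,-0.006,0.9],[4.4,0,30.5,0,0,-0.006,0.9]])

```text
time: 23.2
ee_pos: [558.2, -335.2, 20.3]
ee_rot: [0.001, 0.765, 0.643, 0.0]
force: [0.4, -1.8, -1.4]
opening: 23.2
```

```bash
python3 plan.py 495.6 66.4 70 -9.9
```

```text
t23.20 pos [ 558.2 -335.2   20.3] jaw -9.9 q7 0.31 open 23.2 F [ 0.4 -1.8 -1.4]
shift [384.8, -130.6, -50.4] turn [0.002, 0.001, -0.0]
```

Request:
drive_tool(rows=[[0,0,-20,0,0,0,0.9],[0,0,-50,0,0,0,0.9],[50,-17,-50,0,0,0,0.9],[105,-36,-50,0,0,0,0.9],[160,-54,-50,0,0,0,0.9],[215,-73,-50,0,0,0,0.9],[270,-92,-50,0,0,0,0.9],[325,-110,-50,0,0,0,0.9]])

```text
time: 24.2
ee_pos: [506.3, 5.8, 71.2]
ee_rot: [0.002, 0.766, 0.643, 0.001]
force: [0.2, 0.2, -0.3]
opening: 23.7
```

```bash
python3 plan.py 495.6 66.4 19.8 -9.9
```

```text
t24.20 pos [506.3   5.8  71.2] jaw -9.9 q7 -0.09 open 23.7 F [ 0.2  0.2 -0.3]
shift [57.8, -21.2, 51.3] turn [0.005, 0.0, -0.0]
```

Request:
drive_tool(rows=[[45,-16,0,0,0,0,0.9],[57.8,-21,5,0.005,0,0,0.9],[57.8,-21,20,0.005,0,0,0.9],[57.8,-21,40,0.005,0,0,0.9],[57.8,-21,50,0.005,0,0,0.9],[57.8,-21,51.3,0.005,0,0,0.9],[57.8,-21,51.3,0.005,0,0,0.9]])

```text
time: 25.08
ee_pos: [496.0, 65.6, 19.9]
ee_rot: [0.0, 0.766, 0.643, -0.0]
force: [-0.4, -0.3, -0.0]
opening: 23.4
```

Request:
drive_tool(rows=[[0,0,0,0,0,0,0.17],[0,0,0,0,0,0,0.17],[0,0,0,0,0,0,0.17],[0,0,-20,0,0,0,0.17],[0,0,-50,0,0,0,0.17],[0,0,-55,0,0,0,0.17]])

```text
time: 25.82
ee_pos: [496.9, 65.8, 76.3]
ee_rot: [0.001, 0.766, 0.643, 0.001]
force: [-0.3, 0.4, -0.2]
opening: 36.6
```

```bash
python3 plan.py 529.4 -182.3 45 -9.9
```

```text
t25.82 pos [496.9  65.8  76.3] jaw -10.0 q7 -0.17 open 36.6 F [-0.3  0.4 -0.2]
shift [-238.7, 74.9, 31.4] turn [0.003, -0.001, -0.001]
```

Request:
drive_tool(rows=[[-50,16,0,0,0,0,0.17],[-100,31,0,0,0,0,0.17],[-150,47,0,0,0,0,0.17],[-200,63,0,0,0,0,0.17],[-232,73,5,0,0,0,0.17],[-238.7,75,20,0,0,0,0.17],[-238.7,75,30,0,0,0,0.17],[-238.7,75,31,0,0,0,0.17]])

```text
time: 26.82
ee_pos: [528.7, -179.3, 43.9]
ee_rot: [-0.001, 0.765, 0.644, 0.001]
force: [-0.0, -1.1, 0.1]
opening: 36.4
```

```bash
python3 chk.py t6; python3 plan.py 529.4 -182.3 20 -9.9
```

```text
A 593 [646.4  38.9] [106.2 106. ] 4.7
B 595 [495.7  66.4] [105.3 106.4] 89.0
C 603 [486.5 -66.9] [106.  104.5] 89.2
91 [369.  308.9] [487.  -96.4  34. ]
102 [354.3 309.1] [486.9 -67.7  34. ]
104 [339.9 309.4] [486.9 -39.7  34. ]
115 [301.3 305.5] [495.5  35.9  34. ]
116 [286.6 305.6] [495.7  64.9  34. ]
t26.88 pos [ 529.1 -179.7   44.4] jaw -9.8 q7 0.14 open 36.6 F [-0.6 -0.4  0.1]
shift [-2.6, 0.8, 24.4] turn [0.0, -0.002, 0.002]
```

View pics/t6.png

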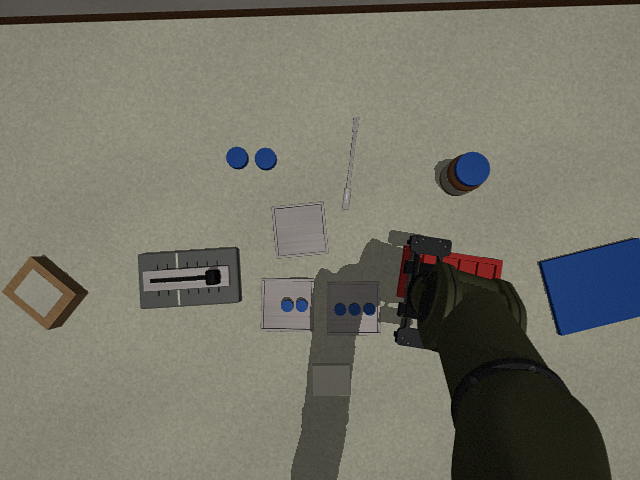

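Tray C has three jars, tray B has two, at (287,305) and (301,305), and no tray has moved. The +x rack row is empty. Next is jar 6.

Request:
drive_tool(rows=[[-2.6,0.8,18,0,0,0,0.17],[-2.6,0.8,24,0,0,0,0.17],[-2.6,0.8,24.4,0,0,0,0.5],[-2.6,0.8,24.4,0,0,0,0.9],[-2.6,0.8,24.4,0,0,0,0.9],[-2.6,0.8,24.4,0,0,0,0.9]])

```text
time: 27.62
ee_pos: [529.6, -182.4, 20.3]
ee_rot: [-0.0, 0.765, 0.644, 0.001]
force: [0.5, -0.3, -0.2]
opening: 23.4
```

```bash
python3 plan.py 495.6 95.4 70 -9.9
```

```text
t27.62 pos [ 529.6 -182.4   20.3] jaw -9.8 q7 0.14 open 23.4 F [ 0.5 -0.3 -0.2]
shift [268.1, -80.8, -49.2] turn [0.001, -0.002, 0.002]
```

Request:
drive_tool(rows=[[0,0,-20,0,0,0,0.9],[0,0,-50,0,0,0,0.9],[45,-14,-50,0,0,0,0.9],[95,-29,-50,0,0,0,0.9],[150,-45,-50,0,0,0,0.9],[205,-62,-50,0,0,0,0.9],[255,-77,-50,0,0,0,0.9],[268,-81,-49,0,0,0,0.9]])

```text
time: 28.62
ee_pos: [495.1, 100.4, 71.0]
ee_rot: [-0.001, 0.763, 0.647, 0.003]
force: [0.6, -0.4, -0.7]
opening: 23.3
```

```bash
python3 plan.py 495.6 95.4 19.8 -9.9
```

```text
t28.62 pos [495.1 100.4  71. ] jaw -9.4 q7 -0.21 open 23.3 F [ 0.6 -0.4 -0.7]
shift [-5.1, 1.2, 51.2] turn [0.001, -0.006, 0.008]
```

Request:
drive_tool(rows=[[-5,1,5,0,0,0.008,0.9],[-5,1,20,0,-0.005,0.008,0.9],[-5,1,40,0,-0.005,0.008,0.9],[-5,1,50,0,-0.005,0.008,0.9],[-5,1,51.2,0,-0.005,0.008,0.9],[-5,1,51.2,0,-0.005,0.008,0.9]])

```text
time: 29.38
ee_pos: [495.5, 95.0, 19.8]
ee_rot: [0.0, 0.766, 0.643, 0.001]
force: [-0.3, -0.5, -0.5]
opening: 23.1
```

Request:
drive_tool(rows=[[0,0,0,0,0,0,0.17],[0,0,0,0,0,0,0.17],[0,0,0,0,0,0,0.17],[0,0,-20,0,0,0,0.17],[0,0,-50,0,0,0,0.17],[0,0,-55,0,0,0,0.17]])

```text
time: 30.12
ee_pos: [496.4, 95.2, 76.3]
ee_rot: [0.001, 0.766, 0.643, 0.002]
force: [-0.1, 0.5, 0.5]
opening: 36.5
```

```bash
python3 plan.py 523.2 -219.1 45 -9.9
```

```text
t30.12 pos [496.4  95.2  76.3] jaw -9.9 q7 -0.21 open 36.5 F [-0.1  0.5  0.5]
shift [-305.0, 80.5, 31.2] turn [0.004, -0.001, -0.001]
```

Request:
drive_tool(rows=[[-55,15,0,0,0,0,0.17],[-110,29,0,0,0,0,0.17],[-165,44,0,0,0,0,0.17],[-220,58,0,0,0,0,0.17],[-275,73,0,0,0,0,0.17],[-305,80.5,10,0,0,0,0.17],[-305,80.5,25,0,0,0,0.17],[-305,80.5,31,0,0,0,0.17]])

```text
time: 31.12
ee_pos: [522.3, -216.8, 43.6]
ee_rot: [-0.001, 0.765, 0.644, 0.002]
force: [-0.2, 1.4, -1.2]
opening: 36.4
```

```bash
python3 chk.py t7; python3 plan.py 523.2 -219.1 20 -9.9
```

```text
A 585 [646.4  38.8] [106.2 105.9] 4.7
B 607 [495.6  66.4] [105.3 106.3] 89.1
C 609 [486.8 -67. ] [106.  104.1] 89.2
100 [369.3 309.1] [486.6 -97.   34. ]
101 [354.3 309. ] [487.1 -67.8  34. ]
98 [339.9 309.2] [487.2 -39.6  34. ]
115 [301.3 305.5] [495.5  35.9  34. ]
116 [286.6 305.6] [495.7  64.9  34. ]
109 [271.5 306.1] [495.1  94.6  34. ]
t31.18 pos [ 522.3 -216.2   43.3] jaw -9.8 q7 0.18 open 36.4 F [-0.9  0.4 -0.6]
shift [-2.8, 1.3, 23.3] turn [0.001, -0.004, 0.002]
```

Request:
drive_tool(rows=[[-2.8,1.3,17,0,0,0,0.17],[-2.8,1.3,23,0,-0.004,0,0.17],[-2.8,1.3,23.3,0,-0.004,0,0.5],[-2.8,1.3,23.3,0,-0.004,0,0.9],[-2.8,1.3,23.3,0,-0.004,0,0.9],[-2.8,1.3,23.3,0,-0.004,0,0.9]])

```text
time: 31.92
ee_pos: [523.3, -219.3, 20.3]
ee_rot: [0.001, 0.765, 0.644, 0.0]
force: [-0.3, -0.0, -0.1]
opening: 23.2
```

```bash
python3 plan.py 648.8 10 70 -9.9
```

```text
t31.93 pos [ 523.3 -219.3   20.3] jaw -9.8 q7 0.18 open 23.2 F [-0.3 -0.  -0.1]
shift [247.2, 84.7, -49.7] turn [0.001, 0.0, 0.002]
```

Request:
drive_tool(rows=[[0,0,-20,0,0,0,0.9],[0,0,-50,0,0,0,0.9],[45,15,-50,0,0,0,0.9],[95,32,-50,0,0,0,0.9],[150,51,-50,0,0,0,0.9],[205,70,-50,0,0,0,0.9],[240,82,-50,0,0,0,0.9],[247,84.7,-49,0,0,0,0.9]])

```text
time: 32.92
ee_pos: [650.2, 14.1, 70.7]
ee_rot: [0.0, 0.763, 0.646, 0.002]
force: [-0.3, -0.6, -1.0]
opening: 23.4
```

```bash
python3 plan.py 648.8 10 19.8 -9.9
```

```text
t32.92 pos [650.2  14.1  70.7] jaw -9.5 q7 -0.13 open 23.4 F [-0.3 -0.6 -1. ]
shift [-4.5, -0.9, 50.9] turn [0.003, -0.003, 0.007]
```

Request:
drive_tool(rows=[[-4.5,-1,5,0,0,0.007,0.9],[-4.5,-1,20,0.003,-0.003,0.007,0.9],[-4.5,-1,40,0.003,-0.003,0.007,0.9],[-4.5,-1,49.5,0.003,-0.003,0.007,0.9],[-4.5,-1,51,0.003,-0.003,0.007,0.9],[-4.5,-1,51,0.003,-0.003,0.007,0.9]])

```text
time: 33.67
ee_pos: [648.6, 9.8, 19.4]
ee_rot: [0.0, 0.766, 0.643, -0.0]
force: [0.4, -0.7, -0.4]
opening: 23.5
```

Request:
drive_tool(rows=[[0,0,0,0,0,0,0.17],[0,0,0,0,0,0,0.17],[0,0,0,0,0,0,0.17],[0,0,-20,0,0,0,0.17],[0,0,-50,0,0,0,0.17],[0,0,-55,0,0,0,0.17]])

```text
time: 34.42
ee_pos: [650.6, 9.7, 77.6]
ee_rot: [0.002, 0.766, 0.643, 0.002]
force: [0.4, -0.4, 0.3]
opening: 36.7
```

```bash
python3 plan.py 518.6 -255.4 45 -9.9
```

```text
t34.42 pos [650.6   9.7  77.6] jaw -9.9 q7 -0.13 open 36.7 F [ 0.4 -0.4  0.3]
shift [-283.9, -84.5, 31.9] turn [0.006, -0.001, -0.0]
```

Request:
drive_tool(rows=[[-50,-15,0,0,0,0,0.17],[-105,-31,0,0,0,0,0.17],[-160,-47,0,0,0,0,0.17],[-215,-64,0,0,0,0,0.17],[-265,-79,0,0,0,0,0.17],[-284,-84.5,10,0.005,0,0,0.17],[-284,-84.5,26,0.005,0,0,0.17],[-284,-84.5,31.5,0.005,0,0,0.17]])

```text
time: 35.42
ee_pos: [519.3, -252.2, 43.7]
ee_rot: [-0.002, 0.765, 0.645, 0.001]
force: [-0.3, 0.0, 0.0]
opening: 36.4
```

```bash
python3 chk.py t8; python3 plan.py 518.6 -255.4 20 -9.9
```

```text
A 569 [646.4  38.8] [106.2 105.9] 4.7
B 605 [495.5  66.5] [105.4 106.7] 89.1
C 618 [486.8 -67.1] [106.1 104.1] 89.1
85 [369. 309.] [486.8 -96.5  34. ]
93 [354.2 309.1] [487.1 -67.6  34. ]
95 [339.5 309.3] [487.  -38.7  34. ]
113 [313.5 227.5] [648.3   9.4  34. ]
114 [301.3 305.5] [495.5  36.   34. ]
116 [286.6 305.6] [495.7  64.9  34. ]
109 [271.5 306.1] [495.1  94.6  34. ]
t35.48 pos [ 519.3 -252.    43.5] jaw -9.7 q7 0.24 open 36.5 F [ 0.1 -0.3  0.1]
shift [-3.6, -0.1, 23.5] turn [-0.001, -0.003, 0.004]
```

Request:
drive_tool(rows=[[-3.6,0,17,0,0,0,0.17],[-3.6,0,23,0,-0.003,0.004,0.17],[-3.6,0,23.5,0,-0.003,0.004,0.5],[-3.6,0,23.5,0,-0.003,0.004,0.9],[-3.6,0,23.5,0,-0.003,0.004,0.9],[-3.6,0,23.5,0,-0.003,0.004,0.9]])

```text
time: 36.22
ee_pos: [518.8, -255.6, 20.3]
ee_rot: [-0.0, 0.766, 0.643, -0.0]
force: [-0.6, -0.4, -0.1]
opening: 23.2
```

```bash
python3 plan.py 646.4 38.9 70 -9.9
```

```text
t36.23 pos [ 518.8 -255.6   20.3] jaw -9.9 q7 0.24 open 23.2 F [-0.6 -0.4 -0.1]
shift [312.1, 74.8, -49.6] turn [-0.001, -0.0, -0.001]
```

Request:
drive_tool(rows=[[0,0,-20,0,0,0,0.9],[0,0,-50,0,0,0,0.9],[50,12,-50,0,0,0,0.9],[105,25,-50,0,0,0,0.9],[160,38,-50,0,0,0,0.9],[215,52,-50,0,0,0,0.9],[270,65,-50,0,0,0,0.9],[305,73,-50,0,0,0,0.9]])

```text
time: 37.22
ee_pos: [644.7, 36.5, 72.0]
ee_rot: [-0.001, 0.765, 0.645, 0.001]
force: [-0.6, -0.7, -0.2]
opening: 23.1
```

```bash
python3 plan.py 646.4 38.9 19.8 -9.9
```

```text
t37.23 pos [644.7  36.5  72. ] jaw -9.7 q7 -0.15 open 23.1 F [-0.6 -0.7 -0.2]
shift [2.5, 1.3, 52.2] turn [0.001, -0.003, 0.003]
```

Request:
drive_tool(rows=[[2.5,1.3,5,0,0,0.003,0.9],[2.5,1.3,20,0,-0.003,0.003,0.9],[2.5,1.3,40,0,-0.003,0.003,0.9],[2.5,1.3,50.5,0,-0.003,0.003,0.9],[2.5,1.3,52,0,-0.003,0.003,0.9],[2.5,1.3,52,0,-0.003,0.003,0.9]])

```text
time: 37.98
ee_pos: [646.5, 38.6, 19.9]
ee_rot: [0.0, 0.766, 0.643, 0.0]
force: [0.5, -0.3, -0.5]
opening: 23.2
```

Request:
drive_tool(rows=[[0,0,0,0,0,0,0.17],[0,0,0,0,0,0,0.17],[0,0,0,0,0,0,0.17],[0,0,-20,0,0,0,0.17],[0,0,-50,0,0,0,0.17],[0,0,-55,0,0,0,0.17]])

```text
time: 38.72
ee_pos: [648.5, 38.6, 78.1]
ee_rot: [0.002, 0.766, 0.643, 0.002]
force: [0.6, 0.7, -0.0]
opening: 36.9
```

```bash
python3 plan.py 512.5 -290.5 45 -9.9
```

```text
t38.73 pos [648.5  38.6  78.1] jaw -10.0 q7 -0.16 open 36.9 F [ 0.6  0.7 -0. ]
shift [-347.6, -77.3, 32.2] turn [0.006, -0.001, -0.001]
```

Request:
drive_tool(rows=[[-55,-12,0,0,0,0,0.17],[-110,-24,0,0,0,0,0.17],[-165,-37,0,0,0,0,0.17],[-220,-49,0,0,0,0,0.17],[-275,-61,0,0,0,0,0.17],[-325,-72,0,0.005,0,0,0.17],[-347.6,-77,10,0.005,0,0,0.17],[-347.6,-77,25,0.005,0,0,0.17]])

```text
time: 39.72
ee_pos: [511.6, -293.2, 52.1]
ee_rot: [0.001, 0.767, 0.641, 0.0]
force: [0.8, 0.1, 0.7]
opening: 36.6
```

```bash
python3 chk.py t9; python3 plan.py 512.5 -290.5 20 -9.9
```

```text
A 572 [646.3  38.9] [105.9 106. ] 4.7
B 627 [495.5  66.4] [105.3 106.6] 89.0
C 597 [486.8 -67.1] [106. 104.] 89.1
64 [369. 309.] [486.8 -96.5  34. ]
79 [352.6 308.7] [487.8 -64.5  34. ]
111 [339.8 309.3] [487.  -39.4  34. ]
112 [313.6 227.6] [648.2   9.3  34. ]
113 [301.2 305.5] [495.5  36.   34. ]
105 [298.9 228.9] [646.1  38.4  34. ]
114 [286.6 305.6] [495.8  64.9  34. ]
109 [271.5 306.1] [495.1  94.6  34. ]
t39.77 pos [ 511.7 -289.8   49.9] jaw -10.0 q7 0.29 open 36.5 F [ 0.8  1.3 -1.4]
shift [-0.6, 0.9, 29.9] turn [-0.001, -0.003, -0.002]
```

Request:
drive_tool(rows=[[-0.6,0.9,15,0,0,0,0.17],[-0.6,0.9,27,0,-0.003,0,0.17],[-0.6,0.9,29.9,0,-0.003,0,0.17],[-0.6,0.9,29.9,0,-0.003,0,0.5],[-0.6,0.9,29.9,0,-0.003,0,0.9],[-0.6,0.9,29.9,0,-0.003,0,0.9],[-0.6,0.9,29.9,0,-0.003,0,0.9]])

```text
time: 40.65
ee_pos: [512.6, -290.6, 20.2]
ee_rot: [-0.0, 0.766, 0.643, -0.001]
force: [-0.3, 0.4, -0.5]
opening: 23.3
```

```bash
python3 plan.py 644 67.8 70 -9.9
```

```text
t40.65 pos [ 512.6 -290.6   20.2] jaw -10.0 q7 0.29 open 23.3 F [-0.3  0.4 -0.5]
shift [375.8, 67.0, -50.0] turn [-0.001, 0.001, -0.002]
```

Request:
drive_tool(rows=[[0,0,-20,0,0,0,0.9],[0,0,-50,0,0,0,0.9],[50,9,-50,0,0,0,0.9],[105,19,-50,0,0,0,0.9],[160,28,-50,0,0,0,0.9],[215,38,-50,0,0,0,0.9],[270,48,-50,0,0,0,0.9],[315,56,-50,0,0,0,0.9]])

```text
time: 41.65
ee_pos: [623.7, 12.9, 71.6]
ee_rot: [-0.0, 0.766, 0.643, 0.001]
force: [0.9, -0.0, -0.3]
opening: 23.2
```

```bash
python3 plan.py 644 67.8 19.8 -9.9
```

```text
t41.65 pos [623.7  12.9  71.6] jaw -9.9 q7 -0.12 open 23.2 F [ 0.9 -0.  -0.3]
shift [57.5, 10.6, 51.9] turn [0.001, -0.001, -0.0]
```

Request:
drive_tool(rows=[[40,7,0,0,0,0,0.9],[57.5,10.6,2,0,0,0,0.9],[57.5,10.6,15,0,0,0,0.9],[57.5,10.6,35,0,0,0,0.9],[57.5,10.6,49,0,0,0,0.9],[57.5,10.6,51.9,0,0,0,0.9],[57.5,10.6,51.9,0,0,0,0.9]])

```text
time: 42.52
ee_pos: [643.4, 66.0, 19.1]
ee_rot: [-0.0, 0.766, 0.643, -0.0]
force: [-0.7, 0.0, -0.0]
opening: 23.2
```

```bash
python3 plan.py 644 67.8 19.8 -9.9
```

```text
t42.52 pos [643.4  66.   19.1] jaw -10.0 q7 -0.18 open 23.2 F [-0.7  0.  -0. ]
shift [1.9, 0.3, -0.7] turn [-0.001, 0.0, -0.002]
```

Request:
drive_tool(rows=[[0,0,-0.3,0,0,0,0.17],[0,0,-0.3,0,0,0,0.17],[0,0,-0.3,0,0,0,0.17],[0,0,-20,0,0,0,0.17],[0,0,-60,0,0,0,0.17],[0,0,-90,0,0,0,0.0],[0,0,-100,0,0,0,-0.2],[0,0,-100,0,0,0,-0.2]])

```text
time: 43.52
ee_pos: [643.8, 66.2, 119.9]
ee_rot: [0.0, 0.766, 0.643, 0.0]
force: [0.7, 0.2, -0.2]
opening: 52.6
```

```bash
python3 plan.py 557.5 201.7 120 92.7;python3 - <<'E'
from h import *
c=capture('scene');save(c,'s10')
im=cv2.cvtColor(c['pixels'],cv2.COLOR_RGB2BGR)[150:370,170:490];cv2.imwrite('pics/s10c.png',cv2.resize(im,None,fx=2.5,fy=2.5,interpolation=cv2.INTER_CUBIC))
E
```

```text
t43.52 pos [643.8  66.2 119.9] jaw -10.0 q7 -0.19 open 52.6 F [ 0.7  0.2 -0.2]
shift [118.4, -108.5, -0.1] turn [0.0, -0.001, 1.349]
```

View pics/s10c.png

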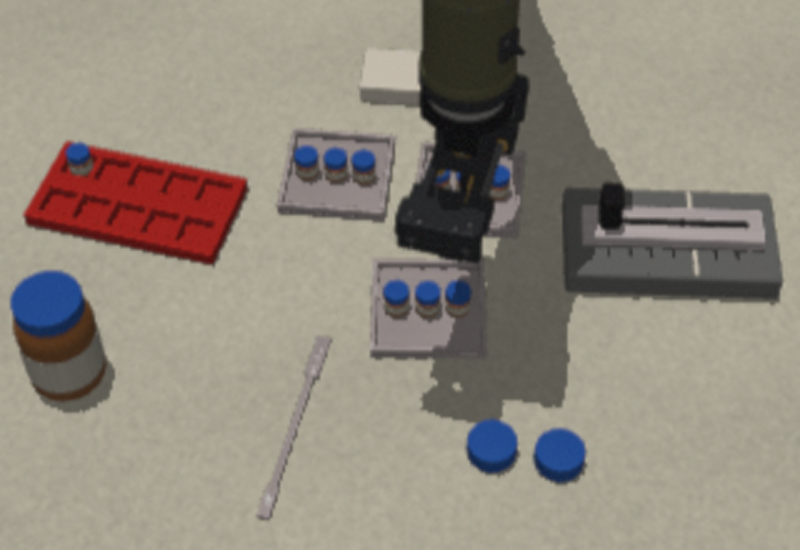

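All nine jars stand upright, three in each tray, and one is left in the rack (crop (78,158)). The slider is still at zero. Now I'll go to the slider.

Request:
drive_tool(rows=[[50,-45,0,0,0,0.18,-0.2],[90,-85,0,0,0,0.36,-0.2],[118.4,-108.5,0,0,0,0.54,-0.2],[118.4,-108.5,0,0,0,0.72,-0.2],[118.4,-108.5,0,0,0,0.9,-0.2],[118.4,-108.5,0,0,0,1.08,-0.2],[118.4,-108.5,0,0,0,1.26,-0.2],[118.4,-108.5,0,0,0,1.349,-0.2]])

```text
time: 44.58
ee_pos: [555.7, 201.4, 117.4]
ee_rot: [0.001, 1.0, 0.022, -0.002]
force: [0.7, 0.3, -0.9]
opening: 52.9
```

```bash
python3 chk.py t11; python3 plan.py 557.5 201.7 62.5 92.7
```

```text
A 575 [646.4  39. ] [106.1 106.2] 4.7
B 593 [495.7  66.4] [105.5 106.2] 88.9
C 604 [486.6 -67. ] [106.1 104.3] 89.1
112 [486.6 298.1] [ 504.6 -324.7   34. ]
112 [369.2 309.1] [486.6 -96.9  34. ]
116 [354.2 309.2] [486.9 -67.6  34. ]
110 [339.8 309.2] [487.1 -39.4  34. ]
113 [313.6 227.6] [648.2   9.3  34. ]
114 [301.3 305.5] [495.5  36.   34. ]
105 [298.9 228.9] [646.1  38.4  34. ]
115 [286.5 305.6] [495.7  65.   34. ]
110 [285.2 230.7] [643.1  65.6  34. ]
109 [271.5 306.1] [495.1  94.6  34. ]
t44.62 pos [555.7 201.5 117.3] jaw -87.6 q7 -1.32 open 52.9 F [-0.1 -0.3 -1.1]
shift [2.0, -0.3, 54.8] turn [0.002, 0.004, -0.005]
```

View pics/t11.png

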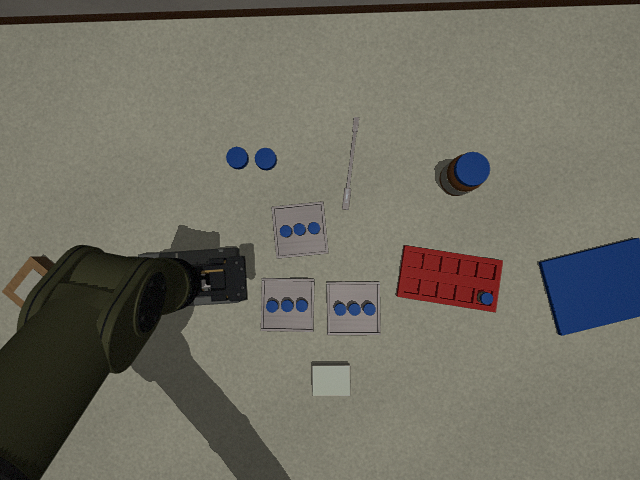

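Request:
drive_tool(rows=[[2,-0.3,25,0,0.004,-0.005,-0.2],[2,-0.3,48,0,0.004,-0.005,-0.2],[2,-0.3,54.8,0,0.004,-0.005,-0.2],[2,-0.3,54.8,0,0.004,-0.005,0.3],[2,-0.3,54.8,0,0.004,-0.005,0.8],[2,-0.3,54.8,0,0.004,-0.005,0.8],[2,-0.3,54.8,0,0.004,-0.005,0.8],[2,-0.3,54.8,0,0.004,-0.005,0.8]])

```text
time: 45.62
ee_pos: [557.9, 201.8, 63.1]
ee_rot: [0.001, 1.0, 0.023, 0.0]
force: [-0.6, -0.3, 3.9]
opening: 19.8
```

```bash
python3 plan.py 553.7 281.6 62.5 92.7
```

```text
t45.62 pos [557.9 201.8  63.1] jaw -87.3 q7 -1.27 open 19.8 F [-0.6 -0.3  3.9]
shift [-0.4, -79.9, 0.5] turn [0.001, -0.001, -0.0]
```

Request:
drive_tool(rows=[[0,-20,0,0,0,0,0.8],[0,-40,0,0,0,0,0.8],[0,-60,0,0,0,0,0.8],[0,-73,0,0,0,0,0.8],[0,-79,0,0,0,0,0.8],[0,-80,0,0,0,0,0.8],[0,-80,0,0,0,0,0.8],[0,-80,0,0,0,0,0.8]])

```text
time: 46.62
ee_pos: [553.9, 282.1, 63.1]
ee_rot: [0.0, 1.0, 0.023, 0.0]
force: [-1.3, 0.9, 4.8]
opening: 20.3
```

Slider travel is 80.4 mm from the stop. I'll release, lift away and look.

Request:
drive_tool(rows=[[0,0,0,0,0,0,0.8],[0,0,0,0,0,0,-0.2],[0,0,0,0,0,0,-0.2],[0,0,0,0,0,0,-0.2],[0,0,-40,0,0,0,-0.2],[0,0,-90,0,0,0,-0.2],[0,0,-130,0,0,0,-0.2],[0,0,-140,0,0,0,-0.2]])

```text
time: 47.62
ee_pos: [555.4, 282.2, 205.8]
ee_rot: [-0.001, 1.0, 0.023, 0.002]
force: [0.4, -0.3, -0.1]
opening: 52.6
```

```bash
python3 plan.py 420 420 220
```

```text
t47.62 pos [555.4 282.2 205.8] jaw -87.3 q7 -1.52 open 52.6 F [ 0.4 -0.3 -0.1]
shift [-128.8, -144.0, -14.7] turn [-0.001, -0.005, -0.0]
```

Request:
drive_tool(rows=[[-40,-45,-10,0,0,0,-0.2],[-80,-90,-15,0,0,0,-0.2],[-115,-130,-15,0,0,0,-0.2],[-129,-144,-15,0,0,0,-0.2],[-129,-144,-15,0,0,0,-0.2],[-129,-144,-15,0,0,0,-0.2]])

```text
time: 48.38
ee_pos: [421.7, 417.8, 220.3]
ee_rot: [0.0, 1.0, 0.021, 0.003]
force: [0.4, -0.7, 0.3]
opening: 52.6
```

```bash
python3 chk.py t12; python3 - <<'E'
from h import *
for n in('top','scene'):
    c=capture(n);P=cloud(c);x,y,z=P[...,0],P[...,1],P[...,2];m=(z>79)&(z<92)&(x>500)&(x<600)&(y>170)&(y<340);print(m.sum(),np.median(P[m],0))
    save(c,n+'13')
    im=cv2.cvtColor(c['pixels'],cv2.COLOR_RGB2BGR)
    cr=im[235:320,130:250] if n=='top' else im[150:370,170:490]
    cv2.imwrite(f'pics/{n}13c.png',cv2.resize(cr,None,fx=6 if n=='top' else 2.5,fy=6 if n=='top' else 2.5,interpolation=cv2.INTER_CUBIC))
E
```

```text
A 578 [646.3  38.9] [106.1 106. ] 4.7
B 619 [478.8  68.4] [106.  106.4] 88.3
C 589 [486.7 -67.1] [106.2 104.1] 89.1
110 [486.7 298.1] [ 504.7 -324.9   34. ]
110 [369.2 309. ] [486.8 -96.9  34. ]
113 [354.3 309.1] [487.  -67.7  34. ]
107 [339.9 309.3] [487.  -39.6  34. ]
111 [313.6 227.6] [648.2   9.2  34. ]
110 [300.2 314.3] [478.4  38.2  34. ]
105 [298.9 228.9] [646.1  38.4  34. ]
109 [285.2 230.7] [643.   65.6  34. ]
111 [285.6 314.5] [478.4  66.9  34. ]
108 [270.6 314.9] [478.   96.6  34. ]
162 [551.99460521 279.69013986  85.26233365]
83 [555.97949279 285.01722526  83.67388796]
```

View pics/top13c.png

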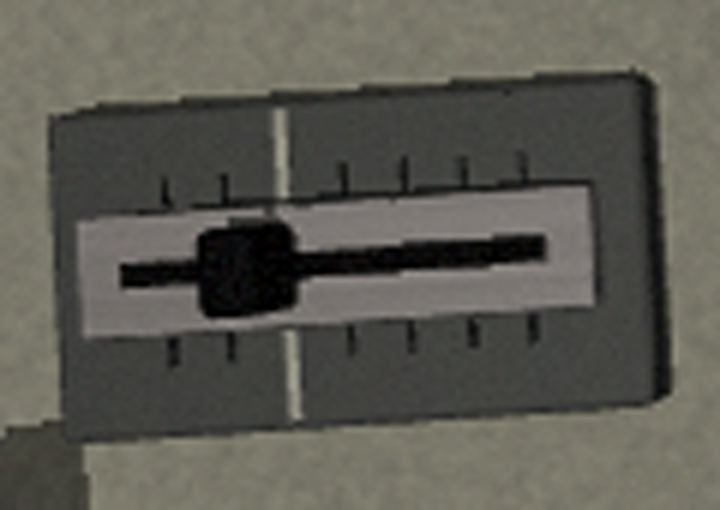

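View pics/scene13c.png

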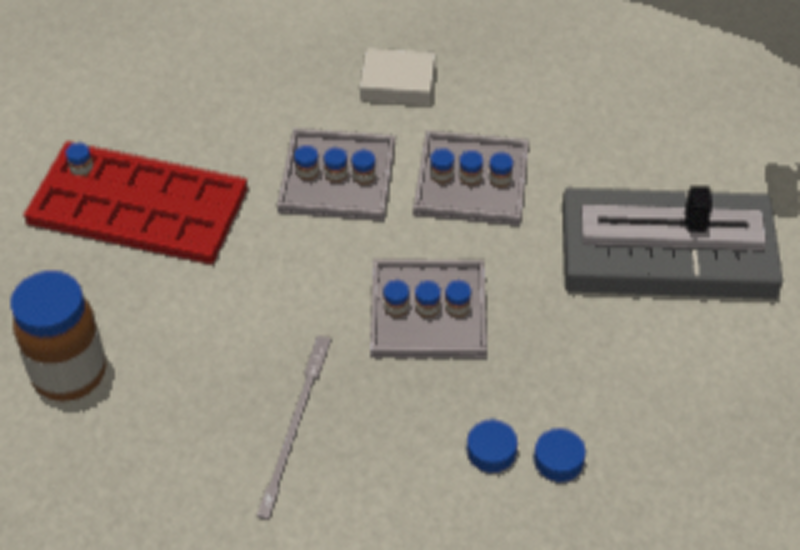

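Tray B (crop (470,175)) was knocked about 17 mm, and its three jars are still upright in it. The slider grip is in line with the white tick, and the bystanders are where they started. One final height check, then I'll hand in.

```bash
python3 - <<'E'
from h import *
c=capture('top');P=cloud(c)
print([round(float(np.median(P[int(ce[1])-2:int(ce[1])+3,int(ce[0])-2:int(ce[0])+3,2])),1) for a,ce,p in caps(c) if p[0]<700])
a=[p for _,_,p in caps(c) if p[0]>700];print(a)
s=status.sense();print(s['time'],s['ee_pos'],np.abs(s['joint_vel']).max(),s['force'])
order.sign_off()
E
```

```text
[33.2, 34.3, 34.3, 35.0, 34.0, 33.7, 33.7, 34.2, 34.0, 34.5]
[array([792.49184834, 161.30379448,  34.        ]), array([789.22088618, 104.18482533,  34.        ])]
48.575 [421.18044827 418.60904488 220.42304875] 0.00829482199793197 [ 0.00750599 -0.14285189  0.23317815]
the job is handed in; nothing more can be done
```

The job is done and handed in at about 48.6 s. The hand-in gives no verdict, so what follows rests on my own checks.

- **Heat off:** I slid the control to the zero end until I felt the stop, at about y = 201.7 mm. It stayed there while I moved the jars.
- **Jars:** Nine jars went from the red rack into the three trays, three upright side by side in each. One jar is still in its pocket. In the last picture all ten cap tops measured 33–35 mm above the bench, which fits jars standing on a tray or pocket floor. I had no direct reading of tray weight, so the count of three per tray is from the pictures.
- **Heat to the mark:** I slid the control back 80.4 mm from the stop by the arm's reading. The last image puts it at about 79 mm, well within the 7 mm allowed.
- **Tray knock:** One tray (centre about x 479, y 68 mm) was knocked about 17 mm aside late in the run. Its three jars stayed in place, so I left it.
- **Bystanders:** The two caps measured within 0.2 mm of where they started. The spatula and the reagent jar show no movement in the images. The arm was well clear of everything at hand-in.
- **Disagreement:** The scene camera read positions about 2–5 mm off from the top camera. I used the top camera, whose reading of the slider's zero point agreed with the stop to within 1 mm.

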